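Uncap the flushing stand and open its valve

TASK

Get the flushing stand ready: first turn the keeper bar a quarter turn so that it is clear of both dust caps, then lift each cap off its port and set it down, knob up and without dropping it, in the parking dish of its own size. When both caps are parked, open the valve by swinging its lever round until it lies in line with the pipe; leave everything else on the bench where it is.

Things in the scene. Friction and masses are not known exactly. Their poses are not given: they have to be found in the camera images.
- stand: the flushing stand: a grey plate 90 (x) by 360 (y) by 12 mm fixed to the bench, reaching from y = -235 to +125 mm. Origin: on the bench under the keeper bar's pivot. Along its own y axis: wide steel port (62 mm diameter, top 52 mm above the bench) at y = +80 mm, keeper bar at y = 0, narrow steel port (42 mm diameter, same height) at y = -80 mm, brass ball valve at y = -190 mm with its pipe along y
- keeper (a joint): keeper bar: flat steel bar 120 x 24 x 8 mm on an upright pivot midway between the ports, its underside 61 mm above the bench; it holds both caps down by the inner edges of their skirts. 0 = along the row of ports, over both caps; turns anticlockwise seen from above to its stop at 1.57 rad (across the row); clear of both caps from about 0.75 rad. Light friction (0.05 N m), stays where it is left
- keeper_grip (a point): middle of the keeper bar's black upright grip fin (50 mm long along the bar, 14 mm thick, from 69 to 103 mm above the bench), on the pivot axis, 91 mm above the bench. This point's y axis runs along the bar and turns with it
- wide_cap: wide dust cap: grey ribbed round plastic cup, open end down, skirt 76 mm outside diameter and 36 mm tall, with a round grey knob 26 mm in diameter and 36 mm tall on top (72 mm tall in all, 120 g). Origin: centre of its open underside, z up through the knob. At the start it sits loosely over its port (3 mm play all round; its inner ceiling rests on the port top, with its underside 22 mm above the bench), so it must rise 30 mm before it is free.
- wide_cap_knob (a point): point on the wide cap's axis in its knob, 60 mm above its underside (knob runs from 36 to 72 mm)
- narrow_cap: narrow dust cap: grey ribbed round plastic cup, open end down, skirt 56 mm outside diameter and 36 mm tall, with a round grey knob 26 mm in diameter and 36 mm tall on top (72 mm tall in all, 120 g). Origin: centre of its open underside, z up through the knob. At the start it sits loosely over its port (3 mm play all round; its inner ceiling rests on the port top, with its underside 22 mm above the bench), so it must rise 30 mm before it is free.
- narrow_cap_knob (a point): point on the narrow cap's axis in its knob, 60 mm above its underside (knob runs from 36 to 72 mm)
- wide_dish: wide parking dish: shallow round aluminium dish fixed to the bench, outside diameter 96 mm, wall 18 mm high and 5 mm thick, inside diameter 86 mm (5 mm play round the cap of its size), inner floor 6 mm above its underside. Origin: centre of its underside. The two dishes stand in front of the stand, one on the left, one on the right, and may be either way round.
- narrow_dish: narrow parking dish: shallow round aluminium dish fixed to the bench, outside diameter 76 mm, wall 18 mm high and 5 mm thick, inside diameter 66 mm (5 mm play round the cap of its size), inner floor 6 mm above its underside. Origin: centre of its underside. The two dishes stand in front of the stand, one on the left, one on the right, and may be either way round.
- lever (a joint): valve lever, turning about an upright stem on the ball valve: 0 = shut, pointing across the pipe towards the stand's front (its -x); swings anticlockwise seen from above to its stop at 1.57 rad = open, in line with the pipe, pointing away from the ports (the stand's -y). Friction 0.12 N m, stays where it is left
- lever_grip (a point): middle of the lever's grey sleeve, 65 mm out from the stem's axis and 73 mm above the bench; sleeve 62 mm long along the lever, 18 mm wide, from 63 to 81 mm above the bench. This point's x axis points along the lever from its tip back to the stem
- valve_axis (a point): point on the valve stem's axis at the height of the lever, 73 mm above the bench
- marker: bystander: marker pen 135 mm long, lying
- nipple_large: bystander: brass hose nipple 59 mm long, lying
- nipple_small: bystander: brass hose nipple 46 mm long, lying
- mug: bystander: lidded travel mug, 164 mm tall
- tub_l: bystander: white lidded tub 87 mm across, 88 mm tall
- tub_s: bystander: white lidded tub 64 mm across, 66 mm tall
- carton_box: bystander: small lidded carton 75 x 132 x 66 mm
Not all that is in view belongs to the job. Leave any brown look-alike of the wide_cap alone.

How it is judged:
By the outcome, as a careful person would: the job done as asked, in the order asked, and still so for the second after the job is handed in, with the robot touching nothing.
It also fails if it takes over 72 s, if anything falls off the work surface, if the arm or the gripper's body presses on something with over 40 N, if the wrist force passes 120 N, or if a joint passes its speed limit or range.

ROBOT

A 6-joint arm with a two-finger parallel gripper is mounted at the origin on a cart in front of the work surface, level with it; the furniture and walls round the work are solid. World frame = base frame: x ahead of the robot, y to its left, z up, the work surface at z = 0. Lengths are in mm, angles in rad, forces in N, time in s.
With the tool pointing down it reaches from about 225 to 725 mm from the base axis. Payload 3.1 kg.
Tool frame: the origin (TCP) lies on the centre line of the jaws, within the pads' length; the fingertips stand 11 mm ahead of it and the grasp point (between the pads) lies 8 mm behind it; z points along the fingers, y is the direction in which the jaws open and shut (so a half turn about z gives the same grasp; the last joint's range is limited). The gripper opens to 85 mm and grips with 20 to 120 N. Pads are 22 mm wide; open, the fingers measure 114 mm over their backs; the gripper's body (76 mm by 85 mm) begins 54 mm behind the grasp point. The pads swing forward as they close: fully open they stand 13 mm farther back than shut.
Start: joints at [1.163, 0.048, 0.099, 1.622, 0, 1.443], TCP at [144.993, 504.573, 242.312] pointing down, gripper open.
Joint ranges: [-2.91, 2.91], [-0.99, 1.94], [-1.21, 1.42], [-2.12, 2.29], [-1.49, 1.47], [-3.14, 3.14]. Speed limits (rad/s): [2.79, 2.79, 3.14, 3.14, 3.14, 3.14].

INTERFACE

Orientations are given as [roll, pitch, yaw] about the fixed x, y, z axes, in that order (R = Rz(yaw) Ry(pitch) Rx(roll)).
In Python, from rig import bot gives the robot as it stands.
- The arm moves only by the tool drive_tool, never from a script. Its arguments are lists of equal length, an entry for each row: "delta_pos": the shift along the tool's x, y, z in units of 30 cm (1.0 is 30 cm), a list of three; "delta_rot": the turn, a rotation vector about the tool's x, y, z in units of 0.5 rad (1.0 is 0.5 rad), a list of three. A call has exactly 5 rows; each row shifts and turns the commanded pose from where the row before left it, along the tool's axes as they then stand; what a row does not reach is not made up. A row lasts 1/10 s, in which the tool goes at most 50 mm and 8.59 degrees, less where a joint would pass 70% of its speed; a pose out of reach is approached as far as the arm can. A call with a number of a shift or a turn outside -1 to 1 is refused whole. A call with a gripper value outside its range is refused whole. "grip" is the opening, from 0 (shut) to 1 (fully open), set as the call begins (left out, the last holds). The fingers move at their own pace and stop on an object; "force" is the grip in N (left out, the last holds). Time passes only in rows, so rows that do not move let the fingers close, or fill a call up. It gives the time, the measured TCP pose, the force and the opening at its end, in the units of the state.
- bot.observe(): the state, without advancing time (a new reading comes with each control period).
- bot.grab_frame(name): name is "side" or "top"; returns the picture (420x560x3 uint8, red, green, blue); there is no depth.
- bot.get_calibration(name): a dict with "fx", "fy", "cx", "cy" (pixels), "D" ([k1, k2, p1, p2, k3] as OpenCV has them; the pictures are not rectified), "world_from_camera" (4x4, takes a point from camera to world coordinates). Camera axes: x right, y up, looking along -z (the intrinsics and any distortion apply to the point x, -y, -z); pixel columns grow to the right and rows downward; lengths in mm; the calibration is good to about 2 mm. A picture is of the moment at which its call begins. get_calibration takes no time and is no camera call.
- bot.job_done(): hands the job in, once; it reports no verdict.
The state is a dict: "clock": time; "qpos": joint angles; "joint_vel": joint speeds; "joint_torque": joint torques, N m; "eef_pos": TCP position; "tcp_rot": TCP orientation; "contact_force": force on the tool from outside, world axes, zero at the start; "torque": the same for the moment, N m; "grip_width": opening from 0.0 (shut) to 1.0 (fully open).
Only numpy, scipy, OpenCV 4.12 (cv2) and the standard library are available. Lean on these libraries where they do the work, as an engineer would, in place of code of your own. Each camera call takes 0.05 s, during which the arm holds its last target.

## Working session

There is one attempt and no reset: what is moved stays moved. The work goes in short steps, Python scripts to look and compute and a tool call to move; the robot and the scene stay as the last step left them, time stands still between calls to the robot, and variables do not carry over. Pictures are saved under pics/ and viewed, and the job is handed in when it is done.

Besides the shell and the picture viewer there is one more tool, called by a JSON object that holds its "name" and its "arguments", one argument or row to a line. drive_tool: Moves the arm, as the interface text tells. Its arguments: {"type":"object","properties":{"delta_pos":{"type":"array"},"delta_rot":{"type":"array"},"grip":{"type":"number"},"force":{"type":"number"}},"required":["delta_pos","delta_rot"]}

```bash
mkdir -p pics; ls
python3 - <<'E'
from rig import bot
import cv2,json
for n in("side","top"):
    f=bot.grab_frame(n); cv2.imwrite(f"pics/{n}0.png",f[:,:,::-1])
    c=bot.get_calibration(n); print(n,c)
print(bot.observe())
E
```

```text
pics
side {'fx': 468.24632848072514, 'fy': 468.24632848072514, 'cx': 289.3258709813015, 'cy': 214.23308188419412, 'D': array([0.05600224, 0.        , 0.        , 0.        , 0.        ]), 'world_from_camera': array([[-9.99013755e-01, -4.04827993e-02,  1.82389994e-02,
         5.40800614e+02],
       [ 3.90135876e-02, -6.04177549e-01,  7.95894107e-01,
         1.32299569e+03],
       [-2.12004275e-02,  7.95820729e-01,  6.05161061e-01,
         1.00956024e+03],
       [ 0.00000000e+00,  0.00000000e+00,  0.00000000e+00,
         1.00000000e+00]])}
top {'fx': 435.59480192613955, 'fy': 435.59480192613955, 'cx': 278.48360634867265, 'cy': 209.05214952568437, 'D': array([-0.00878484,  0.        ,  0.        ,  0.        ,  0.        ]), 'world_from_camera': array([[ 1.42983308e-02,  9.88250209e-01, -1.52174512e-01,
         2.90278818e+02],
       [-9.99895972e-01,  1.38428279e-02, -4.05235953e-03,
         8.11768175e+01],
       [-1.89821957e-03,  1.52216624e-01,  9.88345332e-01,
         1.50279901e+03],
       [ 0.00000000e+00,  0.00000000e+00,  0.00000000e+00,
         1.00000000e+00]])}
{'clock': 0.1, 'qpos': array([ 1.16322918e+00,  4.86933420e-02,  9.77283642e-02,  1.62199801e+00,
       -1.27327431e-05,  1.44300823e+00]), 'joint_vel': array([-0.00033212,  0.00047535,  0.00368252,  0.00182144,  0.00076306,
        0.0009665 ]), 'joint_torque': array([ 2.60201363e-03, -3.39850688e+01,  3.20935822e+01,  1.58178894e-02,
       -1.83690540e-04,  6.95566015e-06]), 'eef_pos': array([144.77073607, 504.08681186, 241.21241826]), 'tcp_rot': array([-3.13944203e+00, -2.63491982e-04,  2.86181334e+00]), 'contact_force': array([-0.03708477,  0.90575006, -0.22835565]), 'torque': array([-0.07023761, -0.01356379,  0.03941993]), 'grip_width': 0.9981598217067916}
```

View pics/top0.png

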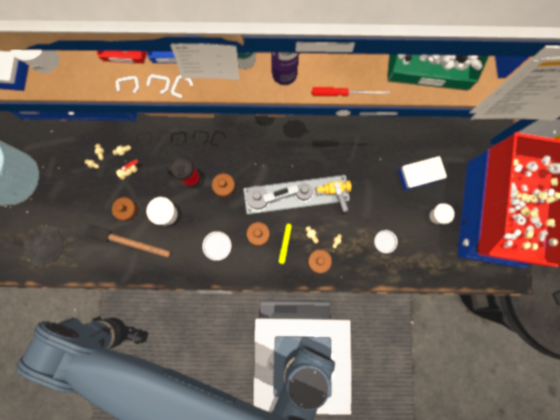

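View pics/side0.png

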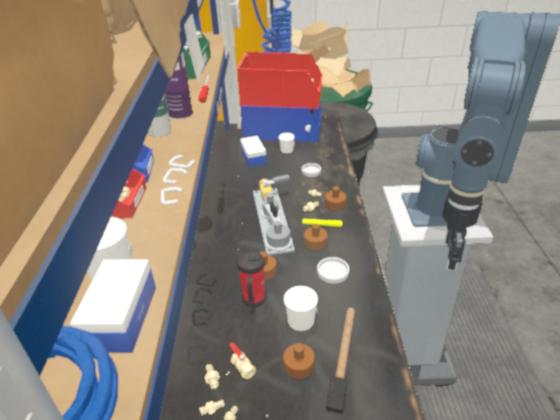

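```bash
cat > h.py <<'E'
import numpy as np,cv2
from rig import bot
CAL={n:bot.get_calibration(n) for n in("side","top")}
def ray(n,u,v):
    c=CAL[n];K=np.array([[c['fx'],0,c['cx']],[0,c['fy'],c['cy']],[0,0,1]])
    x,y=cv2.undistortPoints(np.array([[[u,v]]],float),K,c['D'])[0,0]
    T=c['world_from_camera'];d=T[:3,:3]@np.array([x,-y,-1]);return T[:3,3],d/np.linalg.norm(d)
def onz(n,u,v,z):
    o,d=ray(n,u,v);return o+d*(z-o[2])/d[2]
def two(a,b):
    (o1,d1),(o2,d2)=ray("top",*a),ray("side",*b)
    A=np.stack([d1,-d2],1);s=np.linalg.lstsq(A,o2-o1,rcond=None)[0]
    p,q=o1+s[0]*d1,o2+s[1]*d2;return (p+q)/2,np.linalg.norm(p-q)
def proj(n,P):
    c=CAL[n];T=np.linalg.inv(c['world_from_camera']);p=T[:3,:3]@np.asarray(P,float)+T[:3,3]
    K=np.array([[c['fx'],0,c['cx']],[0,c['fy'],c['cy']],[0,0,1]])
    return cv2.projectPoints(np.array([[p[0],-p[1],-p[2]]]),np.zeros(3),np.zeros(3),K,c['D'])[0][0,0]
def crop(n,f,u0,v0,w,h,s,out):
    c=cv2.resize(f[v0:v0+h,u0:u0+w,::-1],None,fx=s,fy=s,interpolation=cv2.INTER_CUBIC)
    for u in range((u0+9)//10*10,u0+w,10):
        cv2.line(c,((u-u0)*s,0),((u-u0)*s,8 if u%50 else 20),(0,255,255),1)
        if u%20==0: cv2.putText(c,str(u),((u-u0)*s,30),0,.4,(0,255,255),1)
    for v in range((v0+9)//10*10,v0+h,10):
        cv2.line(c,(0,(v-v0)*s),(8,(v-v0)*s),(0,255,255),1)
        cv2.putText(c,str(v),(10,(v-v0)*s+4),0,.4,(0,255,255),1)
    cv2.imwrite("pics/"+out,c)
E
python3 - <<'E'
from h import *
f=cv2.imread("pics/top0.png")[:,:,::-1]; s=cv2.imread("pics/side0.png")[:,:,::-1]
crop("top",f,235,160,130,75,6,"c1.png")
crop("top",f,195,165,100,100,6,"c2.png")
crop("side",s,235,165,110,120,5,"c3.png")
E
```

```text
(no output)
```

View pics/c1.png

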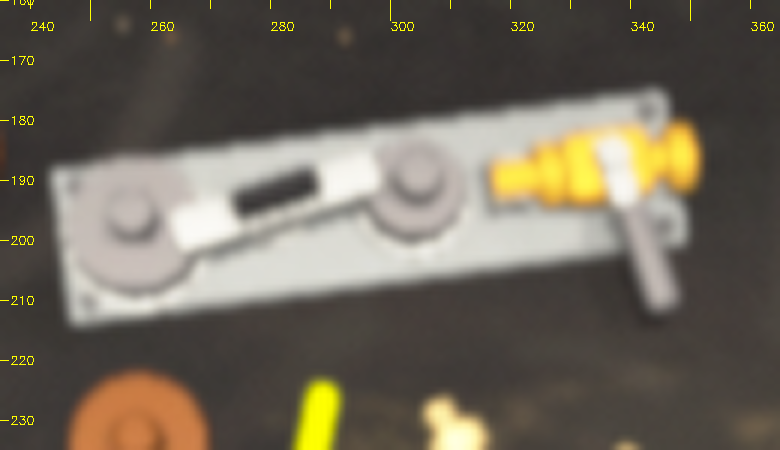

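View pics/c3.png

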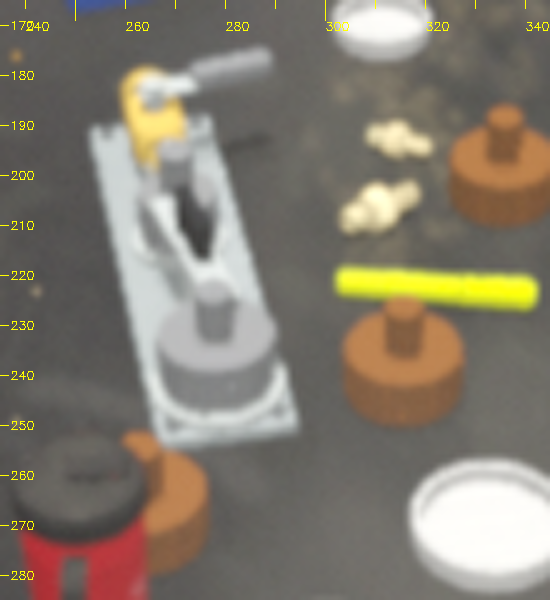

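Run:
```python
from h import *
f=cv2.imread("pics/top0.png")[:,:,::-1]
np.set_printoptions(precision=1,suppress=True)
C=[onz("top",*p,12)for p in[(243.3,188.5),(346,174.8),(349.8,200.3),(247,214.2)]]
# crop has pixel i at center (i+.5)*s roughly -> u=x/6+235-.0
for c in C:print(c)
print([np.linalg.norm(C[i]-C[(i+1)%4])for i in range(4)])
d=(C[0]+C[3]-C[1]-C[2]);yaw=np.arctan2(-d[0],d[1]);print("yaw",yaw)
ctr=sum(C)/4;ey=np.array([-np.sin(yaw),np.cos(yaw),0]);o=ctr+55*ey;print("origin",o)
ex=np.array([np.cos(yaw),np.sin(yaw),0])
for n,y,z in(("wide knob",80,94),("pivot",0,103),("narrow knob",-80,94),("valve",-190,73)):
    P=o+y*ey;P[2]=z;print(n,P,"top",proj("top",P),"side",proj("side",P))
print("wide knob",onz("top",257,195.3,94),"narrow",onz("top",303,188.7,94),"bar",onz("top",280.8,191.2,103))
print("bar ends", onz("top",263.3,197.3,69),onz("top",296.3,189,69))
print("lever",onz("top",336.7,185.5,77),onz("top",344.5,209.5,81))
hsv=cv2.cvtColor(f.copy(),cv2.COLOR_RGB2HSV)
m=((hsv[...,1]<40)&(hsv[...,2]>170)).astype(np.uint8)
n,l,st,ce=cv2.connectedComponentsWithStats(m)
for i in range(1,n):
    if st[i,4]>100 and 150<ce[i][1]<290:print(st[i],ce[i],onz("top",*ce[i],18))
crop("top",f,195,220,60,50,8,"d1.png")
crop("top",f,360,150,100,105,6,"d2.png")
```

```text
[590.6 211.1  12. ]
[ 644.6 -147.6   12. ]
[ 554.  -159.9   12. ]
[500.3 195.9  12. ]
[np.float64(362.70953990823), np.float64(91.3903777365374), np.float64(359.8517872081047), np.float64(91.62410052619312)]
yaw 0.14961689742937598
origin [564.2  79.2  12. ]
wide knob [552.3 158.3  94. ] top [257.  195.2] side [277.5 222.3]
pivot [564.2  79.2 103. ] top [281.1 191.4] side [273.3 205.4]
narrow knob [576.1   0.1  94. ] top [305.1 188.7] side [269.7 194.1]
valve [ 592.5 -108.6   73. ] top [337.3 185.6] side [265.2 181.9]
wide knob [552.  158.3  94. ] narrow [576.2   7.1  94. ] bar [565.   80.2 103. ]
bar ends [550.1 138.4  69. ] [579.9  28.3  69. ]
lever [ 592.1 -106.2   77. ] [ 510.7 -131.    81. ]
[402 156  45  31 908] [423.9 171.5] [ 658.7 -419.2   18. ]
[ 244  177   98   36 1734] [287.  195.5] [567.   58.6  18. ]
[335 183  14  27 111] [340.9 194.7] [ 572.1 -128.2   18. ]
[147 197  28  28 606] [160.2 210.3] [508.8 495.3  18. ]
[433 204  21  19 323] [443.2 213.2] [ 512.3 -480.5   18. ]
[374 230  24  23 416] [385.5 241.2] [ 413.2 -279.3   18. ]
[202 232  29  28 657] [216.3 245.6] [390.1 297.2  18. ]
```

View pics/d1.png

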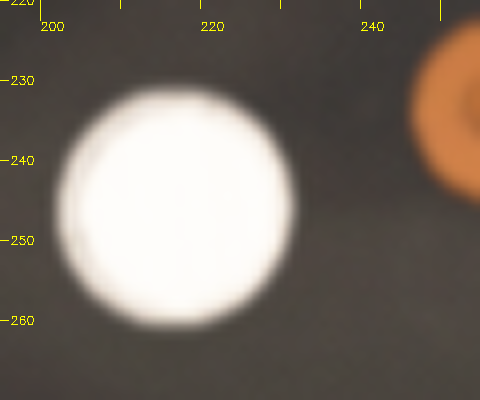

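View pics/d2.png

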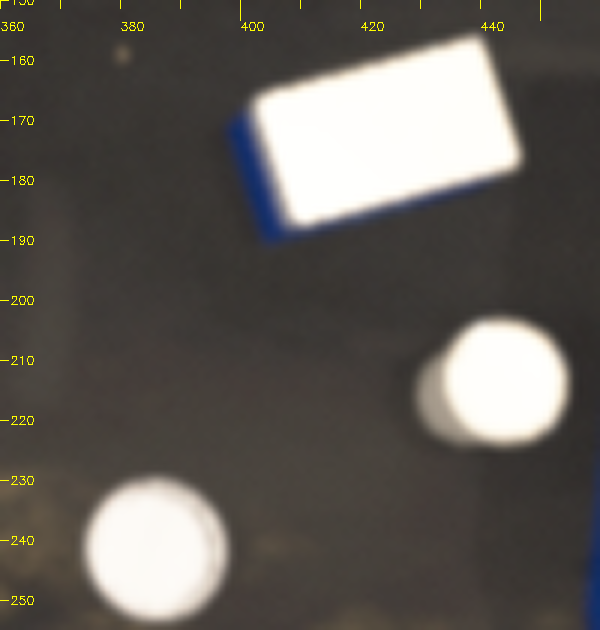

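Run:
```python
from h import *
np.set_printoptions(precision=1,suppress=True)
s=cv2.imread("pics/side0.png")[:,:,::-1]
hsv=cv2.cvtColor(s.copy(),cv2.COLOR_RGB2HSV)
for nm,(a,b,c,d) in dict(wide=(310,365,250,290),narrow=(296,328,158,182)).items():
    m=((hsv[...,1]<45)&(hsv[...,2]>140)).astype(np.uint8);mm=np.zeros_like(m);mm[c:d,a:b]=m[c:d,a:b]
    n,l,st,ce=cv2.connectedComponentsWithStats(mm);i=1+np.argmax(st[1:,4]);
    ct=max(cv2.findContours((l==i).astype(np.uint8),cv2.RETR_EXTERNAL,cv2.CHAIN_APPROX_NONE)[0],key=len)
    h=cv2.convexHull(ct);e=cv2.fitEllipse(ct);x,y,w,hh=cv2.boundingRect(ct);u=(x+(w-1)/2,y+(hh-1)/2)
    print(nm,st[i],ce[i],e,onz("side",*u,9))
    t={'wide':(216.3,245.6),'narrow':(385.5,241.2)}[nm]
    print(onz("top",*t,9),two(t,u))
w,n=(256.5,194.8),(304.3,188.2)
print("wide",onz("top",*w,94),two(w,(277,222)),"narrow",onz("top",*n,94),two(n,(269.5,194)))
crop("side",s,290,145,90,140,4,"e1.png")
print("hi")
```

```text
wide [316 256  34  28 741] [332.7 269.5] ((332.6640319824219, 269.5178527832031), (26.951623916625977, 32.9997673034668), 95.63381958007812) [390.3 293.7   9. ]
[390.6 298.6   9. ] (array([390.6, 297.9,  13.1]), np.float64(0.5833081658627515))
narrow [301 162  21  15 243] [310.8 169.2] ((310.85223388671875, 169.26638793945312), (13.829526901245117, 20.27144432067871), 89.6126937866211) [ 411.6 -288.3    9. ]
[ 413.8 -281.4    9. ] (array([ 412.8, -280.1,   14.2]), np.float64(1.1598025498095437))
wide [553.6 159.9  94. ] (array([553.4, 159.8,  96.2]), np.float64(0.5203789153761518)) narrow [577.9   2.9  94. ] (array([577. ,   3. ,  96.4]), np.float64(0.8968834024253584))
hi
```

View pics/e1.png

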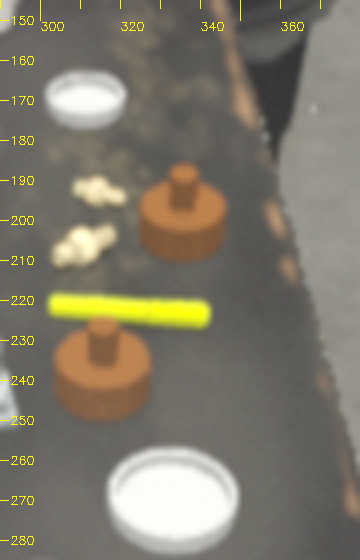

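{"name": "drive_tool", "arguments": {
  "delta_pos": [
    [0,0,0],
    [0,0,0],
    [0,0,0],
    [0,0,0],
    [0,0,0]
  ],
  "delta_rot": [
    [0,0,0.2],
    [0,0,0.2],
    [0,0,0.2],
    [0,0,0.2],
    [0,0,0.2]
  ]
}}

```text
clock: 0.6
eef_pos: [144.9, 504.3, 241.6]
tcp_rot: [-3.14, 0.001, 2.358]
contact_force: [-0.1, 0.4, -0.4]
grip_width: 0.997
```

{"name": "drive_tool", "arguments": {
  "delta_pos": [
    [0,0,0],
    [0,0,0],
    [0,0,0],
    [0,0,0],
    [0,0,0]
  ],
  "delta_rot": [
    [0,0,0.2],
    [0,0,0.2],
    [0,0,0.2],
    [0,0,0.2],
    [0,0,0.2]
  ]
}}

```text
clock: 1.1
eef_pos: [144.8, 504.3, 241.6]
tcp_rot: [-3.141, 0.001, 1.858]
contact_force: [0.6, 0.1, 0.0]
grip_width: 1.001
```

```bash
cat > g.py <<'E'
import sys
from h import *
from scipy.spatial.transform import Rotation as Ro
a=[float(x) for x in sys.argv[1:]]
s=bot.observe();R=Ro.from_euler('xyz',s['tcp_rot'])
np.set_printoptions(precision=4,suppress=True)
print("t",s['clock'],"p",s['eef_pos'],"rot",s['tcp_rot'],"F",s['contact_force'],"g",s['grip_width'],"q",s['qpos'])
if a:
    d=np.array(a[:3])-s['eef_pos'];print("mm",d,"units",R.inv().apply(d)/300)
    if len(a)>3:
        T=Ro.from_euler('xyz',[np.pi,0,a[3]]);print("rotunits",(R.inv()*T).as_rotvec()/.5)
E
python3 g.py 565.4 81 170 1.856
```

```text
t 1.1 p [144.8457 504.2517 241.59  ] rot [-3.1407  0.0011  1.8577] F [0.5538 0.0588 0.019 ] g 1.0007732602488932 q [1.1632 0.0484 0.0982 1.622  0.     2.4471]
mm [ 420.5543 -423.2517  -71.59  ] units [-1.7496  0.9455  0.2396]
rotunits [-0.0018  0.0021  0.0034]
```

{"name": "drive_tool", "arguments": {
  "delta_pos": [
    [-0.117,0.063,0],
    [-0.117,0.063,0],
    [-0.117,0.063,0],
    [-0.117,0.063,0],
    [-0.117,0.063,0]
  ],
  "delta_rot": [
    [0,0,0],
    [0,0,0],
    [0,0,0],
    [0,0,0],
    [0,0,0]
  ]
}}

```text
clock: 1.6
eef_pos: [286.5, 362.2, 241.7]
tcp_rot: [-3.141, 0.0, 1.862]
contact_force: [0.8, 0.9, -0.4]
grip_width: 1.001
```

{"name": "drive_tool", "arguments": {
  "delta_pos": [
    [-0.117,0.063,0.02],
    [-0.117,0.063,0.02],
    [-0.117,0.063,0.02],
    [-0.117,0.063,0.02],
    [-0.117,0.063,0.02]
  ],
  "delta_rot": [
    [0,0,0],
    [0,0,0],
    [0,0,0],
    [0,0,0],
    [0,0,0]
  ]
}}

```text
clock: 2.1
eef_pos: [427.4, 221.1, 211.6]
tcp_rot: [-3.141, -0.0, 1.862]
contact_force: [0.0, 0.9, -1.1]
grip_width: 1.0
```

{"name": "drive_tool", "arguments": {
  "delta_pos": [
    [-0.117,0.063,0.02],
    [-0.117,0.063,0.02],
    [-0.117,0.063,0.02],
    [-0.117,0.063,0.02],
    [-0.058,0.031,0.02]
  ],
  "delta_rot": [
    [0,0,0],
    [0,0,0],
    [0,0,0],
    [0,0,0],
    [0,0,0]
  ],
  "grip": 0.7
}}

```text
clock: 2.6
eef_pos: [554.8, 93.2, 181.0]
tcp_rot: [-3.141, 0.001, 1.859]
contact_force: [-0.7, 0.5, 0.0]
grip_width: 0.701
```

```bash
python3 g.py 565.4 81 90 1.856
```

```text
t 2.6 p [554.8117  93.2294 180.9933] rot [-3.1407  0.0005  1.8591] F [-0.7456  0.5466  0.048 ] g 0.7009889139531598 q [ 0.0477  0.1411  0.0774  1.5078 -0.0007  1.3302]
mm [ 10.5883 -12.2294 -90.9933] units [-0.049   0.0225  0.3033]
rotunits [-0.0018  0.0011  0.0061]
```

{"name": "drive_tool", "arguments": {
  "delta_pos": [
    [-0.049,0.0225,0.05],
    [0,0,0.05],
    [0,0,0.05],
    [0,0,0],
    [0,0,0]
  ],
  "delta_rot": [
    [0,0,0],
    [0,0,0],
    [0,0,0],
    [0,0,0],
    [0,0,0]
  ]
}}

```text
clock: 3.1
eef_pos: [562.6, 84.8, 136.5]
tcp_rot: [-3.14, -0.001, 1.864]
contact_force: [0.2, -0.5, 0.4]
grip_width: 0.7
```

```bash
python3 g.py 565.4 81 90 1.856
python3 - <<'E'
from h import *
crop("top",bot.grab_frame("top"),225,150,130,75,6,"f1.png")
crop("side",bot.grab_frame("side"),235,145,100,110,5,"f2.png")
E
```

```text
t 3.1 p [562.6343  84.7671 136.5211] rot [-3.1397 -0.0008  1.8636] F [ 0.1558 -0.464   0.3727] g 0.6997527426212756 q [0.0315 0.1661 0.017  1.4237 0.0003 1.3095]
mm [  2.7657  -3.7671 -46.5211] units [-0.0148  0.0055  0.155 ]
rotunits [-0.0038 -0.0016  0.0152]
```

View pics/f2.png

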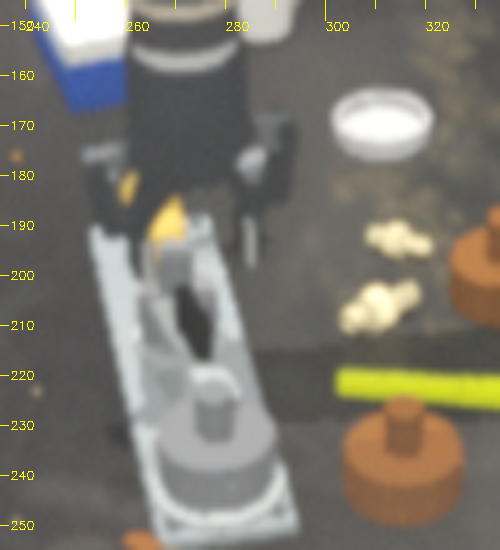

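View pics/f1.png

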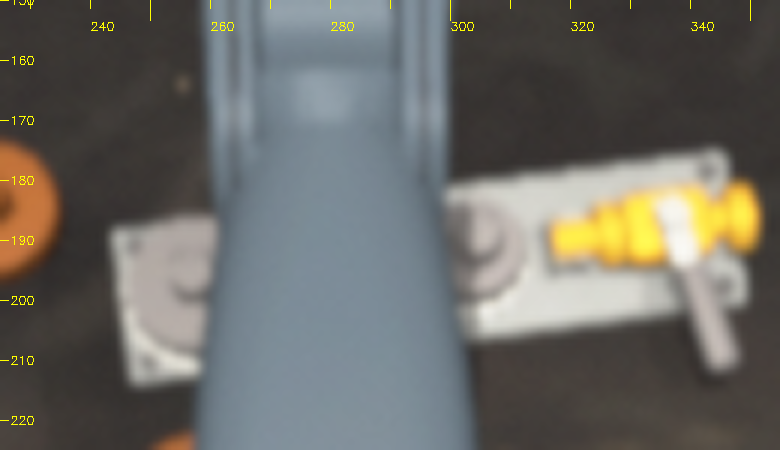

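{"name": "drive_tool", "arguments": {
  "delta_pos": [
    [-0.01,0.005,0.05],
    [0,0,0.05],
    [0,0,0.05],
    [0,0,0.005],
    [0,0,0]
  ],
  "delta_rot": [
    [0,0,0.015],
    [0,0,0],
    [0,0,0],
    [0,0,0],
    [0,0,0]
  ]
}}

```text
clock: 3.7
eef_pos: [565.2, 81.1, 89.1]
tcp_rot: [-3.139, -0.001, 1.854]
contact_force: [-0.1, -0.9, 0.8]
grip_width: 0.698
```

```bash
python3 g.py 565.4 81 89 1.856
```

```text
t 3.7 p [565.1605  81.0779  89.1015] rot [-3.1385 -0.0008  1.8542] F [-0.0926 -0.8975  0.7517] g 0.6983271184309053 q [ 0.025   0.1907 -0.0502  1.3331  0.      1.3124]
mm [ 0.2395 -0.0779 -0.1015] units [-0.0005  0.0007  0.0003]
rotunits [-0.0061 -0.0017 -0.0036]
```

{"name": "drive_tool", "arguments": {
  "delta_pos": [
    [0,0,0],
    [0,0,0],
    [0,0,0],
    [0,0,0],
    [0,0,0]
  ],
  "delta_rot": [
    [0,0,0],
    [0,0,0],
    [0,0,0],
    [0,0,0],
    [0,0,0]
  ],
  "grip": 0,
  "force": 20
}}

```text
clock: 4.2
eef_pos: [566.7, 81.1, 91.7]
tcp_rot: [3.141, 0.001, 1.854]
contact_force: [-0.6, -0.3, 2.7]
grip_width: 0.156
```

{"name": "drive_tool", "arguments": {
  "delta_pos": [
    [0,0,0],
    [0,0,0],
    [0,0,0],
    [0,0,0],
    [0,0,0]
  ],
  "delta_rot": [
    [0,0,0],
    [0,0,0],
    [0,0,0],
    [0,0,0],
    [0,0,0]
  ]
}}

```text
clock: 4.7
eef_pos: [566.8, 81.1, 91.7]
tcp_rot: [3.14, 0.001, 1.854]
contact_force: [-1.5, -0.8, 5.7]
grip_width: 0.161
```

```bash
python3 g.py
```

```text
t 4.7 p [566.7529  81.0744  91.6952] rot [3.1405 0.0005 1.8542] F [-1.5045 -0.7993  5.6798] g 0.16105142363169248 q [ 0.0251  0.1888 -0.0471  1.3337 -0.0002  1.3125]
```

{"name": "drive_tool", "arguments": {
  "delta_pos": [
    [0,0,-0.01],
    [0,0,0],
    [0,0,0],
    [0,0,0],
    [0,0,0]
  ],
  "delta_rot": [
    [0,0,0],
    [0,0,0],
    [0,0,0],
    [0,0,0],
    [0,0,0]
  ]
}}

```text
clock: 5.2
eef_pos: [566.7, 81.1, 91.8]
tcp_rot: [-3.141, -0.0, 1.854]
contact_force: [4.3, -1.0, -8.2]
grip_width: 0.158
```

```bash
python3 g.py
```

```text
t 5.2 p [566.6618  81.0616  91.836 ] rot [-3.1413 -0.      1.8542] F [ 4.3469 -1.0059 -8.17  ] g 0.15762266418028273 q [ 0.025   0.1901 -0.0453  1.3357 -0.0001  1.3124]
```

{"name": "drive_tool", "arguments": {
  "delta_pos": [
    [0,0,0.006],
    [0,0,0],
    [0,0,0],
    [0,0,0],
    [0,0,0]
  ],
  "delta_rot": [
    [0,0,-0.1],
    [0,0,-0.2],
    [0,0,-0.2],
    [0,0,-0.2],
    [0,0,-0.2]
  ]
}}

```text
clock: 5.7
eef_pos: [566.2, 80.8, 91.8]
tcp_rot: [-3.141, 0.0, 2.308]
contact_force: [0.6, -0.3, -2.1]
grip_width: 0.164
```

{"name": "drive_tool", "arguments": {
  "delta_pos": [
    [0,0,0],
    [0,0,0],
    [0,0,0],
    [0,0,0],
    [0,0,0]
  ],
  "delta_rot": [
    [0,0,-0.2],
    [0,0,-0.2],
    [0,0,-0.2],
    [0,0,-0.2],
    [0,0,-0.2]
  ]
}}

```text
clock: 6.2
eef_pos: [565.8, 80.2, 91.8]
tcp_rot: [-3.139, -0.001, 2.808]
contact_force: [1.6, -2.8, -2.4]
grip_width: 0.16
```

```bash
python3 g.py; python3 -c "
from h import *
print(bot.observe()['torque'])"
```

```text
t 6.2 p [565.8119  80.2325  91.7511] rot [-3.1393 -0.0007  2.8076] F [ 1.5551 -2.8398 -2.431 ] g 0.16007893010205732 q [ 0.0246  0.1891 -0.0467  1.3365 -0.0019  0.3585]
[-0.55428588 -0.10881799 -0.03897812]
```

{"name": "drive_tool", "arguments": {
  "delta_pos": [
    [0,0,0],
    [0,0,0],
    [0,0,0],
    [0,0,0],
    [0,0,0]
  ],
  "delta_rot": [
    [0,0,-0.2],
    [0,0,-0.2],
    [0,0,-0.2],
    [0,0,-0.2],
    [0,0,-0.12]
  ]
}}

```text
clock: 6.7
eef_pos: [565.8, 79.6, 91.8]
tcp_rot: [-3.139, -0.002, -3.017]
contact_force: [-0.1, -4.1, -1.6]
grip_width: 0.161
```

{"name": "drive_tool", "arguments": {
  "delta_pos": [
    [0,0,0],
    [0,0,0],
    [0,0,0],
    [0,0,0],
    [0,0,0]
  ],
  "delta_rot": [
    [0,0,0],
    [0,0,-0.02],
    [0,0,-0.02],
    [0,0,0],
    [0,0,0]
  ]
}}

```text
clock: 7.2
eef_pos: [565.8, 79.6, 91.8]
tcp_rot: [-3.139, -0.002, -3.001]
contact_force: [0.1, -5.9, -0.7]
grip_width: 0.159
```

```bash
python3 g.py; python3 -c "
from h import *
print(bot.observe()['torque'])"
```

```text
t 7.2 p [565.7575  79.6299  91.7662] rot [-3.1386 -0.0019 -3.0011] F [ 0.1481 -5.8585 -0.6742] g 0.15904396511009114 q [ 0.0242  0.189  -0.0468  1.3366 -0.0032 -0.1163]
[-1.04568177  0.00519853 -0.0061173 ]
```

{"name": "drive_tool", "arguments": {
  "delta_pos": [
    [0,0,0],
    [0,0,0],
    [0,0,0],
    [0,0,0],
    [0,0,-0.05]
  ],
  "delta_rot": [
    [0,0,0],
    [0,0,0],
    [0,0,0],
    [0,0,0],
    [0,0,0]
  ],
  "grip": 0.6
}}

```text
clock: 7.7
eef_pos: [564.4, 81.4, 105.0]
tcp_rot: [3.141, -0.005, -2.999]
contact_force: [-0.8, -0.6, -0.1]
grip_width: 0.599
```

{"name": "drive_tool", "arguments": {
  "delta_pos": [
    [0,0,-0.1],
    [0,0,-0.1],
    [0,0,0],
    [0,0,0],
    [0,0,0]
  ],
  "delta_rot": [
    [0,0,0],
    [0,0,0],
    [0,0,0],
    [0,0,0],
    [0,0,0]
  ]
}}

```text
clock: 8.2
eef_pos: [566.0, 81.2, 166.7]
tcp_rot: [3.141, -0.001, -2.999]
contact_force: [0.5, 0.3, -0.1]
grip_width: 0.598
```

```bash
python3 g.py 553.4 159.6 150 3.29
python3 - <<'E'
from h import *
crop("side",bot.grab_frame("side"),235,145,100,110,5,"f3.png")
E
```

```text
t 8.2 p [566.0087  81.2435 166.7307] rot [ 3.1414 -0.0008 -2.9988] F [ 0.4758  0.34   -0.0509] g 0.5984924183524484 q [ 0.0252  0.1663  0.0773  1.4825  0.0001 -0.1175]
mm [-12.6087  78.3565 -16.7307] units [0.0044 0.2645 0.0558]
rotunits [ 0.0004 -0.0015 -0.0113]
```

View pics/f3.png

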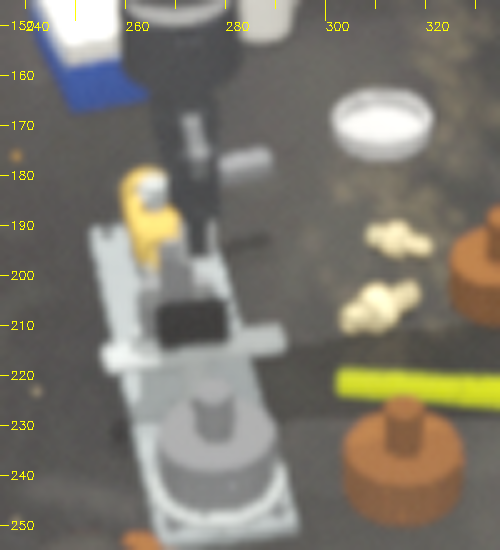

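{"name": "drive_tool", "arguments": {
  "delta_pos": [
    [0.002,0.09,0],
    [0.002,0.09,0],
    [0,0.085,0],
    [0,0,0],
    [0,0,0]
  ],
  "delta_rot": [
    [0,0,0],
    [0,0,0],
    [0,0,0],
    [0,0,0],
    [0,0,0]
  ]
}}

```text
clock: 8.75
eef_pos: [553.0, 159.8, 165.8]
tcp_rot: [-3.141, -0.002, -2.998]
contact_force: [-0.6, -0.5, -0.6]
grip_width: 0.602
```

```bash
python3 g.py 553.4 159.6 75 3.29
```

```text
t 8.75 p [553.0491 159.7578 165.7642] rot [-3.1409 -0.0023 -2.9977] F [-0.5537 -0.4734 -0.6369] g 0.6022533821652836 q [ 0.1651  0.1783  0.0889  1.4837 -0.0007  0.0212]
mm [  0.3509  -0.1578 -90.7642] units [-0.0018 -0.0005  0.3025]
rotunits [-0.0014 -0.0046 -0.0091]
```

{"name": "drive_tool", "arguments": {
  "delta_pos": [
    [0,0,0.07],
    [0,0,0.07],
    [0,0,0.07],
    [0,0,0.06],
    [0,0,0.03]
  ],
  "delta_rot": [
    [0,0,0],
    [0,0,0],
    [0,0,0],
    [0,0,0],
    [0,0,0]
  ]
}}

```text
clock: 9.25
eef_pos: [552.3, 158.1, 74.2]
tcp_rot: [-3.141, -0.004, -3.0]
contact_force: [-0.3, 0.5, -0.4]
grip_width: 0.599
```

{"name": "drive_tool", "arguments": {
  "delta_pos": [
    [0,0,0],
    [0,0,0],
    [0,0,0],
    [0,0,0],
    [0,0,0]
  ],
  "delta_rot": [
    [0,0,0],
    [0,0,0],
    [0,0,0],
    [0,0,0],
    [0,0,0]
  ],
  "grip": 0,
  "force": 40
}}

```text
clock: 9.75
eef_pos: [554.3, 159.8, 77.8]
tcp_rot: [3.142, 0.001, -2.999]
contact_force: [-0.2, 0.3, -0.9]
grip_width: 0.29
```

```bash
python3 g.py
```

```text
t 9.75 p [554.3282 159.7988  77.7569] rot [ 3.1416  0.0013 -2.9988] F [-0.2367  0.3364 -0.8707] g 0.2897538850996049 q [ 0.1644  0.2071 -0.0542  1.3082  0.      0.0216]
```

{"name": "drive_tool", "arguments": {
  "delta_pos": [
    [0,0,-0.04],
    [0,0,-0.06],
    [0,0,-0.06],
    [0,0,-0.06],
    [0,0,-0.06]
  ],
  "delta_rot": [
    [0,0,0],
    [0,0,0],
    [0,0,0],
    [0,0,0],
    [0,0,0]
  ]
}}

```text
clock: 10.25
eef_pos: [554.1, 159.8, 163.0]
tcp_rot: [3.142, 0.001, -2.999]
contact_force: [0.6, 0.3, -1.2]
grip_width: 0.289
```

```bash
python3 g.py 390.6 298.2 160
python3 - <<'E'
from h import *
crop("side",bot.grab_frame("side"),215,145,140,150,4,"f4.png")
E
```

```text
t 10.25 p [554.0626 159.8244 163.0024] rot [ 3.1416  0.0013 -2.9987] F [ 0.6433  0.3327 -1.173 ] g 0.28888546181376024 q [0.1646 0.1772 0.0821 1.4744 0.     0.0217]
mm [-163.4626  138.3756   -3.0024] units [0.4737 0.5341 0.0094]
```

View pics/f4.png

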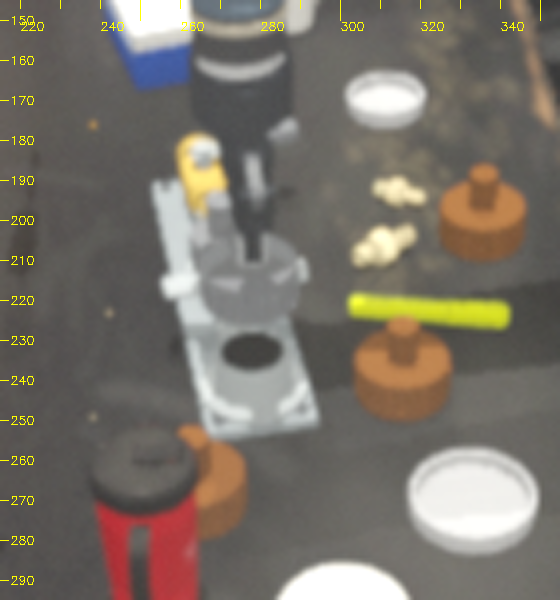

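{"name": "drive_tool", "arguments": {
  "delta_pos": [
    [0.03,0.035,0],
    [0.06,0.067,0],
    [0.06,0.067,0],
    [0.06,0.067,0],
    [0.06,0.067,0]
  ],
  "delta_rot": [
    [0,0,0],
    [0,0,0],
    [0,0,0],
    [0,0,0],
    [0,0,0]
  ]
}}

```text
clock: 10.8
eef_pos: [458.2, 239.0, 159.7]
tcp_rot: [3.142, -0.003, -2.999]
contact_force: [-0.8, -0.3, -0.5]
grip_width: 0.287
```

{"name": "drive_tool", "arguments": {
  "delta_pos": [
    [0.06,0.067,0],
    [0.06,0.067,0],
    [0.06,0.067,0],
    [0.024,0.03,0],
    [0,0,0]
  ],
  "delta_rot": [
    [0,0,0],
    [0,0,0],
    [0,0,0],
    [0,0,0],
    [0,0,0]
  ]
}}

```text
clock: 11.3
eef_pos: [388.3, 298.8, 160.2]
tcp_rot: [-3.141, -0.002, -2.996]
contact_force: [-0.3, -0.4, -1.6]
grip_width: 0.289
```

```bash
python3 g.py 390.6 298.2 90
```

```text
t 11.3 p [388.3489 298.7685 160.1621] rot [-3.1412 -0.0016 -2.9958] F [-0.2642 -0.4053 -1.5791] g 0.2885028109758843 q [ 0.5187 -0.0443 -0.1563  1.4604  0.0002  0.3729]
mm [  2.2511  -0.5685 -70.1621] units [-0.0075 -0.0029  0.2339]
```

{"name": "drive_tool", "arguments": {
  "delta_pos": [
    [-0.005,-0.002,0.05],
    [0,0,0.06],
    [0,0,0.06],
    [0,0,0.05],
    [0,0,0]
  ],
  "delta_rot": [
    [0,0,0],
    [0,0,0],
    [0,0,0],
    [0,0,0],
    [0,0,0]
  ]
}}

```text
clock: 11.8
eef_pos: [390.5, 295.8, 91.9]
tcp_rot: [-3.139, -0.005, -3.0]
contact_force: [0.2, 0.4, -1.4]
grip_width: 0.29
```

{"name": "drive_tool", "arguments": {
  "delta_pos": [
    [0,0,0],
    [0,0,0],
    [0,0,0],
    [0,0,0],
    [0,0,0]
  ],
  "delta_rot": [
    [0,0,0],
    [0,0,0],
    [0,0,0],
    [0,0,0],
    [0,0,0]
  ]
}}

```text
clock: 12.3
eef_pos: [392.2, 297.9, 95.6]
tcp_rot: [3.141, 0.001, -2.999]
contact_force: [-0.8, 0.2, -1.6]
grip_width: 0.286
```

```bash
python3 g.py 390.6 298.2 62
python3 - <<'E'
from h import *
crop("side",bot.grab_frame("side"),290,220,90,80,7,"f5.png")
crop("top",bot.grab_frame("top"),175,200,90,80,7,"f6.png")
E
```

```text
t 12.3 p [392.23   297.8748  95.6356] rot [ 3.1412  0.0011 -2.9988] F [-0.7546  0.2224 -1.5884] g 0.2862567795243553 q [ 0.5133 -0.0185 -0.2602  1.3279 -0.      0.3705]
mm [ -1.63     0.3252 -33.6356] units [0.0053 0.0018 0.1121]
```

View pics/f5.png

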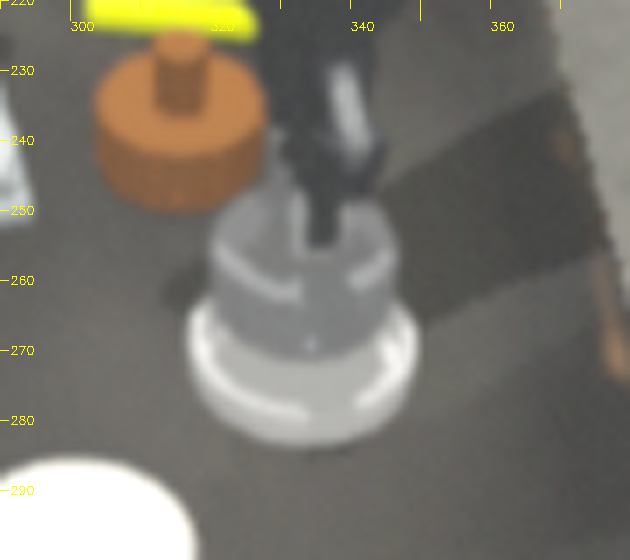

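View pics/f6.png

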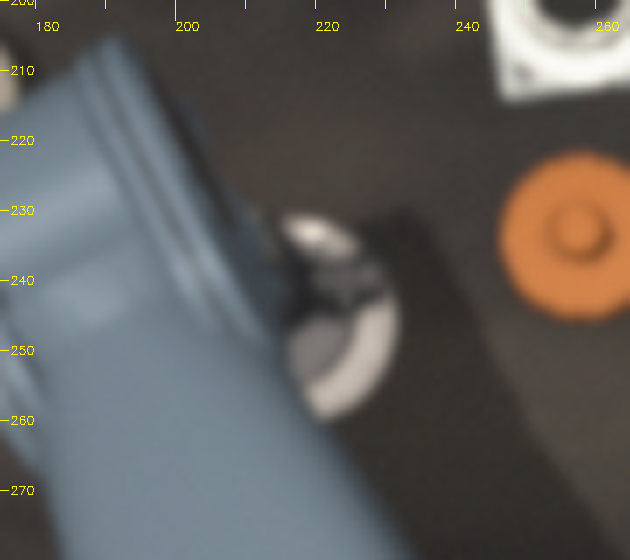

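{"name": "drive_tool", "arguments": {
  "delta_pos": [
    [0.006,0.002,0.02],
    [0,0,0.03],
    [0,0,0.03],
    [0,0,0.015],
    [0,0,0]
  ],
  "delta_rot": [
    [0,0,0],
    [0,0,0],
    [0,0,0],
    [0,0,0],
    [0,0,0]
  ]
}}

```text
clock: 12.9
eef_pos: [388.9, 297.4, 64.8]
tcp_rot: [-3.14, -0.003, -2.999]
contact_force: [-0.7, -0.7, -0.7]
grip_width: 0.288
```

{"name": "drive_tool", "arguments": {
  "delta_pos": [
    [0,0,0],
    [0,0,0],
    [0,0,0],
    [0,0,0],
    [0,0,0]
  ],
  "delta_rot": [
    [0,0,0],
    [0,0,0],
    [0,0,0],
    [0,0,0],
    [0,0,0]
  ]
}}

```text
clock: 13.4
eef_pos: [390.2, 298.1, 66.8]
tcp_rot: [3.141, 0.001, -2.999]
contact_force: [-0.0, -0.6, -1.2]
grip_width: 0.29
```

```bash
python3 g.py 390.6 298.2 62
python3 - <<'E'
from h import *
crop("side",bot.grab_frame("side"),290,220,90,80,7,"f7.png")
E
```

```text
t 13.4 p [390.2161 298.0812  66.8082] rot [ 3.1414  0.0005 -2.9989] F [-0.0364 -0.6026 -1.2397] g 0.29006791747962707 q [ 0.5157 -0.0046 -0.3051  1.2697  0.      0.373 ]
mm [ 0.3839  0.1188 -4.8082] units [-0.0013  0.0002  0.016 ]
```

View pics/f7.png

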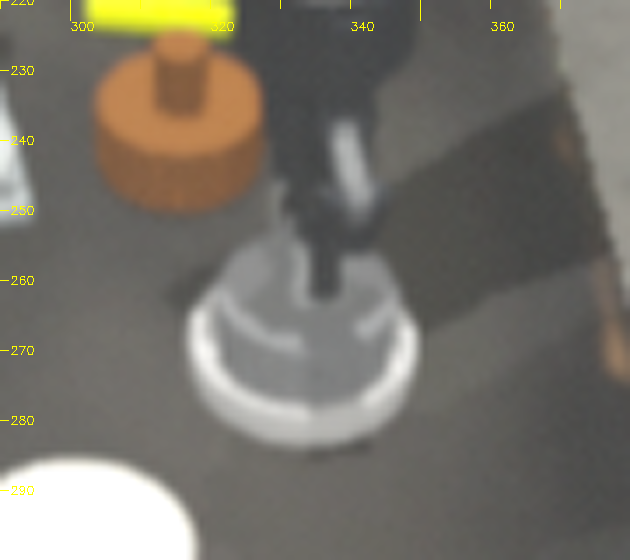

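{"name": "drive_tool", "arguments": {
  "delta_pos": [
    [0,0,0.004],
    [0,0,0.004],
    [0,0,0.004],
    [0,0,0.003],
    [0,0,0]
  ],
  "delta_rot": [
    [0,0,0],
    [0,0,0],
    [0,0,0],
    [0,0,0],
    [0,0,0]
  ]
}}

```text
clock: 13.95
eef_pos: [389.8, 297.9, 61.7]
tcp_rot: [-3.141, -0.0, -2.999]
contact_force: [0.5, 0.1, -0.5]
grip_width: 0.289
```

{"name": "drive_tool", "arguments": {
  "delta_pos": [
    [0,0,0],
    [0,0,0],
    [0,0,0],
    [0,0,0],
    [0,0,0]
  ],
  "delta_rot": [
    [0,0,0],
    [0,0,0],
    [0,0,0],
    [0,0,0],
    [0,0,0]
  ]
}}

```text
clock: 14.45
eef_pos: [390.0, 298.0, 62.1]
tcp_rot: [-3.142, 0.0, -2.999]
contact_force: [-0.2, -0.0, -0.4]
grip_width: 0.288
```

{"name": "drive_tool", "arguments": {
  "delta_pos": [
    [0,0,0.003],
    [0,0,0.002],
    [0,0,0],
    [0,0,0],
    [0,0,0]
  ],
  "delta_rot": [
    [0,0,0],
    [0,0,0],
    [0,0,0],
    [0,0,0],
    [0,0,0]
  ]
}}

```text
clock: 14.95
eef_pos: [390.2, 298.0, 61.1]
tcp_rot: [3.142, 0.001, -2.999]
contact_force: [-1.4, -1.4, 4.8]
grip_width: 0.283
```

Floor contact (4.8 N up). Release and rise.

{"name": "drive_tool", "arguments": {
  "delta_pos": [
    [0,0,0],
    [0,0,0],
    [0,0,0],
    [0,0,0],
    [0,0,0]
  ],
  "delta_rot": [
    [0,0,0],
    [0,0,0],
    [0,0,0],
    [0,0,0],
    [0,0,0]
  ],
  "grip": 0.6
}}

```text
clock: 15.45
eef_pos: [389.9, 297.9, 60.3]
tcp_rot: [-3.141, -0.0, -2.999]
contact_force: [0.6, -0.5, 0.0]
grip_width: 0.605
```

{"name": "drive_tool", "arguments": {
  "delta_pos": [
    [0,0,-0.02],
    [0,0,-0.05],
    [0,0,-0.1],
    [0,0,-0.1],
    [0,0,-0.1]
  ],
  "delta_rot": [
    [0,0,0],
    [0,0,0],
    [0,0,0],
    [0,0,0],
    [0,0,0]
  ]
}}

```text
clock: 15.95
eef_pos: [389.9, 297.9, 173.0]
tcp_rot: [3.142, 0.0, -2.999]
contact_force: [0.7, 1.2, -0.4]
grip_width: 0.604
```

```bash
python3 g.py 576.8 1.6 165
python3 - <<'E'
from h import *
crop("side",bot.grab_frame("side"),290,220,90,80,7,"f8.png")
E
```

```text
t 15.95 p [389.9252 297.9235 173.0083] rot [ 3.1415  0.0002 -2.9989] F [ 0.6974  1.1719 -0.3545] g 0.6043470997244723 q [ 0.5157 -0.0462 -0.1327  1.4841 -0.      0.373 ]
mm [ 186.8748 -296.3235   -8.0083] units [-0.4761 -1.0663  0.0267]
```

View pics/f8.png

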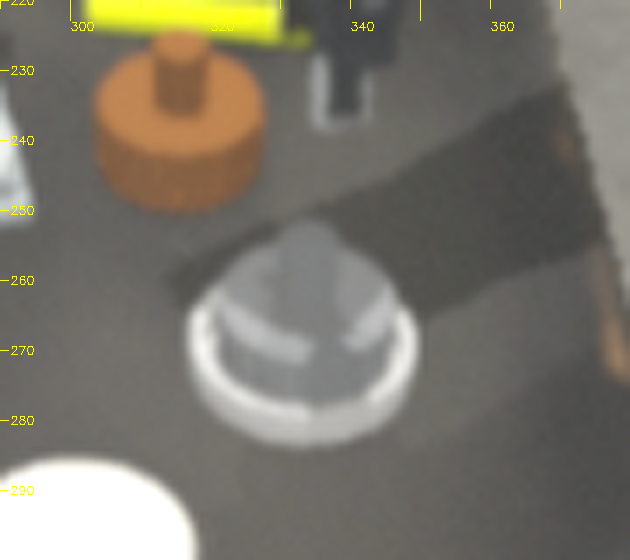

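{"name": "drive_tool", "arguments": {
  "delta_pos": [
    [-0.024,-0.053,0],
    [-0.048,-0.107,0],
    [-0.048,-0.107,0],
    [-0.048,-0.107,0],
    [-0.048,-0.107,0]
  ],
  "delta_rot": [
    [0,0,0],
    [0,0,0],
    [0,0,0],
    [0,0,0],
    [0,0,0]
  ]
}}

```text
clock: 16.5
eef_pos: [475.4, 163.3, 172.0]
tcp_rot: [3.141, 0.001, -2.999]
contact_force: [0.2, 0.6, 0.5]
grip_width: 0.602
```

{"name": "drive_tool", "arguments": {
  "delta_pos": [
    [-0.048,-0.107,0],
    [-0.048,-0.107,0],
    [-0.048,-0.107,0],
    [-0.048,-0.107,0],
    [-0.048,-0.107,0]
  ],
  "delta_rot": [
    [0,0,0],
    [0,0,0],
    [0,0,0],
    [0,0,0],
    [0,0,0]
  ]
}}

```text
clock: 17.0
eef_pos: [569.5, 14.4, 171.9]
tcp_rot: [3.142, 0.001, -2.999]
contact_force: [0.2, 0.5, -0.2]
grip_width: 0.598
```

{"name": "drive_tool", "arguments": {
  "delta_pos": [
    [-0.02,-0.05,0.02],
    [0,0,0.05],
    [0,0,0.03],
    [0,0,0],
    [0,0,0]
  ],
  "delta_rot": [
    [0,0,0],
    [0,0,0],
    [0,0,0],
    [0,0,0],
    [0,0,0]
  ]
}}

```text
clock: 17.5
eef_pos: [575.7, 3.1, 140.8]
tcp_rot: [3.141, -0.002, -2.997]
contact_force: [-0.4, 0.9, 0.1]
grip_width: 0.6
```

```bash
python3 g.py 576.8 1.6 77
python3 - <<'E'
from h import *
crop("side",bot.grab_frame("side"),235,145,100,110,5,"f9.png")
crop("top",bot.grab_frame("top"),235,150,130,75,6,"f10.png")
E
```

```text
t 17.5 p [575.6958   3.0828 140.8008] rot [ 3.1409 -0.0018 -2.9972] F [-0.3945  0.9059  0.1014] g 0.5998664379245036 q [-0.1112  0.1823  0.0439  1.4343  0.0002 -0.2557]
mm [  1.1042  -1.4828 -63.8008] units [-0.0033 -0.0056  0.2127]
```

View pics/f9.png

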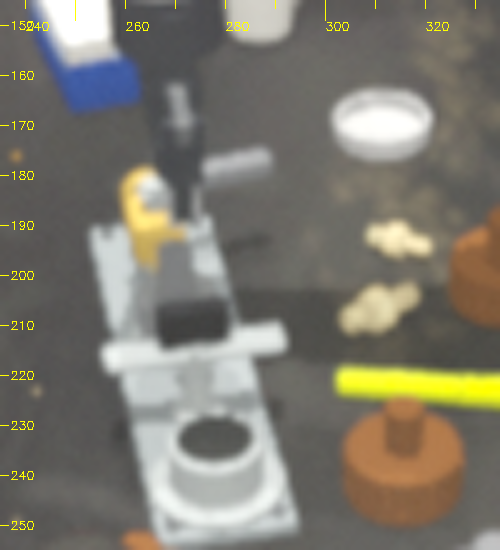

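View pics/f10.png

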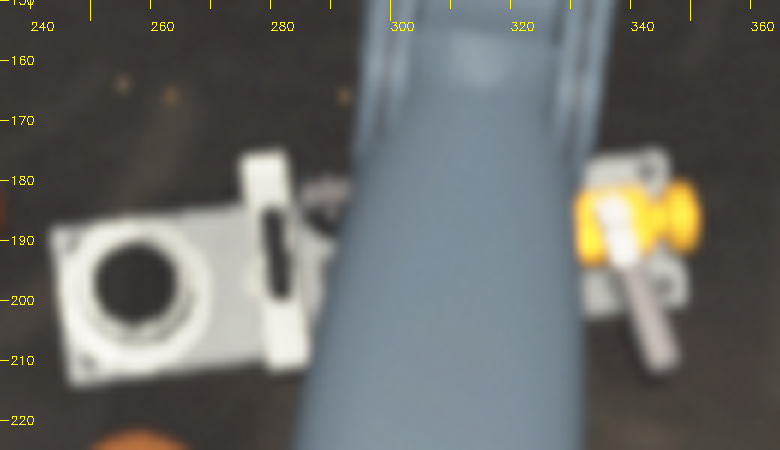

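{"name": "drive_tool", "arguments": {
  "delta_pos": [
    [-0.002,-0.004,0.04],
    [0,0,0.06],
    [0,0,0.06],
    [0,0,0.045],
    [0,0,0]
  ],
  "delta_rot": [
    [0,0,0],
    [0,0,0],
    [0,0,0],
    [0,0,0],
    [0,0,0]
  ]
}}

```text
clock: 18.1
eef_pos: [575.5, 1.0, 77.0]
tcp_rot: [3.14, -0.005, -2.999]
contact_force: [0.2, -0.6, -0.0]
grip_width: 0.602
```

{"name": "drive_tool", "arguments": {
  "delta_pos": [
    [0,0,0],
    [0,0,0],
    [0,0,0],
    [0,0,0],
    [0,0,0]
  ],
  "delta_rot": [
    [0,0,0],
    [0,0,0],
    [0,0,0],
    [0,0,0],
    [0,0,0]
  ]
}}

```text
clock: 18.6
eef_pos: [578.0, 0.6, 80.7]
tcp_rot: [-3.141, 0.001, -2.999]
contact_force: [-0.1, 0.3, 1.6]
grip_width: 0.605
```

{"name": "drive_tool", "arguments": {
  "delta_pos": [
    [0,0,0],
    [0,0,0],
    [0,0,0],
    [0,0,0],
    [0,0,0]
  ],
  "delta_rot": [
    [0,0,0],
    [0,0,0],
    [0,0,0],
    [0,0,0],
    [0,0,0]
  ],
  "grip": 0,
  "force": 40
}}

```text
clock: 19.1
eef_pos: [577.8, 0.7, 80.3]
tcp_rot: [-3.141, 0.0, -2.999]
contact_force: [0.3, 0.3, 1.2]
grip_width: 0.289
```

```bash
python3 g.py
```

```text
t 19.1 p [577.7824   0.6512  80.2659] rot [-3.1415  0.0005 -2.9989] F [0.3444 0.312  1.2487] g 0.2888728488469565 q [-0.1149  0.2088 -0.0471  1.3144  0.     -0.2577]
```

{"name": "drive_tool", "arguments": {
  "delta_pos": [
    [0,0,-0.04],
    [0,0,-0.06],
    [0,0,-0.06],
    [0,0,-0.08],
    [0,0,-0.08]
  ],
  "delta_rot": [
    [0,0,0],
    [0,0,0],
    [0,0,0],
    [0,0,0],
    [0,0,0]
  ]
}}

```text
clock: 19.6
eef_pos: [577.0, 0.7, 176.8]
tcp_rot: [3.141, -0.001, -2.999]
contact_force: [1.1, 0.5, -1.7]
grip_width: 0.283
```

```bash
python3 g.py 413.4 -281 175
python3 - <<'E'
from h import *
crop("side",bot.grab_frame("side"),235,125,100,110,5,"f11.png")
E
```

```text
t 19.6 p [577.0241   0.681  176.7933] rot [ 3.1413 -0.0013 -2.9989] F [ 1.1464  0.4664 -1.7238] g 0.2832054722432001 q [-0.115   0.1797  0.1124  1.5048 -0.0001 -0.2577]
mm [-163.6241 -281.681    -1.7933] units [ 0.6734 -0.8518  0.0066]
```

View pics/f11.png

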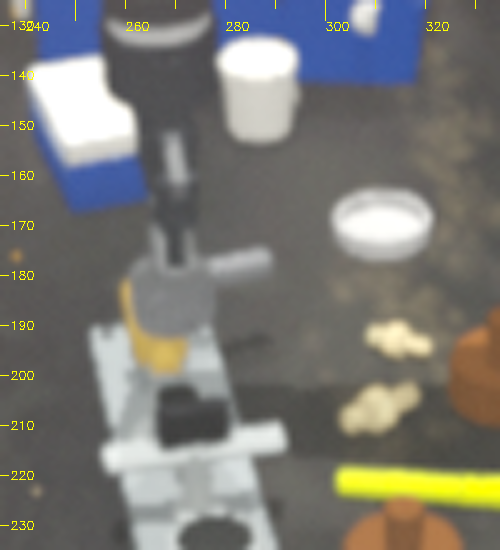

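{"name": "drive_tool", "arguments": {
  "delta_pos": [
    [0.034,-0.043,0],
    [0.067,-0.085,0],
    [0.067,-0.085,0],
    [0.067,-0.085,0],
    [0.067,-0.085,0]
  ],
  "delta_rot": [
    [0,0,0],
    [0,0,0],
    [0,0,0],
    [0,0,0],
    [0,0,0]
  ]
}}

```text
clock: 20.15
eef_pos: [501.9, -127.2, 174.1]
tcp_rot: [3.141, -0.003, -2.999]
contact_force: [0.3, -0.8, -1.2]
grip_width: 0.288
```

{"name": "drive_tool", "arguments": {
  "delta_pos": [
    [0.067,-0.085,0],
    [0.067,-0.085,0],
    [0.067,-0.085,0],
    [0.067,-0.085,0],
    [0.067,-0.085,0]
  ],
  "delta_rot": [
    [0,0,0],
    [0,0,0],
    [0,0,0],
    [0,0,0],
    [0,0,0]
  ]
}}

```text
clock: 20.65
eef_pos: [420.5, -267.3, 174.2]
tcp_rot: [3.14, -0.002, -2.999]
contact_force: [1.8, -0.4, -0.5]
grip_width: 0.286
```

{"name": "drive_tool", "arguments": {
  "delta_pos": [
    [0.036,-0.044,0],
    [0,0,0],
    [0,0,0],
    [0,0,0],
    [0,0,0]
  ],
  "delta_rot": [
    [0,0,0],
    [0,0,0],
    [0,0,0],
    [0,0,0],
    [0,0,0]
  ]
}}

```text
clock: 21.15
eef_pos: [414.3, -280.2, 175.6]
tcp_rot: [3.141, -0.0, -2.997]
contact_force: [0.6, -0.5, -1.9]
grip_width: 0.289
```

```bash
python3 g.py 413.4 -281 95
```

```text
t 21.15 p [ 414.2888 -280.1637  175.6447] rot [ 3.1409 -0.0003 -2.9975] F [ 0.6123 -0.4703 -1.9443] g 0.2887245490736352 q [-0.7289 -0.0209 -0.1027  1.4897  0.0002 -0.873 ]
mm [ -0.8888  -0.8363 -80.6447] units [ 0.0032 -0.0025  0.2688]
```

{"name": "drive_tool", "arguments": {
  "delta_pos": [
    [0.003,-0.002,0.05],
    [0,0,0.07],
    [0,0,0.07],
    [0,0,0.06],
    [0,0,0]
  ],
  "delta_rot": [
    [0,0,0],
    [0,0,0],
    [0,0,0],
    [0,0,0],
    [0,0,0]
  ]
}}

```text
clock: 21.65
eef_pos: [411.2, -279.3, 96.6]
tcp_rot: [3.136, -0.005, -2.998]
contact_force: [-0.3, 0.7, -1.4]
grip_width: 0.283
```

{"name": "drive_tool", "arguments": {
  "delta_pos": [
    [0,0,0],
    [0,0,0],
    [0,0,0],
    [0,0,0],
    [0,0,0]
  ],
  "delta_rot": [
    [0,0,0],
    [0,0,0],
    [0,0,0],
    [0,0,0],
    [0,0,0]
  ]
}}

```text
clock: 22.15
eef_pos: [413.7, -282.1, 101.7]
tcp_rot: [-3.141, 0.001, -2.999]
contact_force: [-0.5, 0.0, -1.3]
grip_width: 0.286
```

```bash
python3 g.py 413.4 -281 64.3
python3 - <<'E'
from h import *
crop("side",bot.grab_frame("side"),275,125,75,70,8,"f12.png")
crop("top",bot.grab_frame("top"),345,205,80,70,8,"f13.png")
s=bot.observe()['eef_pos'];
print([proj(n,[s[0]+a,s[1]+b,s[2]-58.3])for n in("side","top") for a,b in((-28,0),(28,0),(0,-28),(0,28))])
print([proj(n,[413.4+a,-281+b,18])for n in("side","top") for a,b in((-38,0),(38,0),(0,-38),(0,38))])
E
```

```text
t 22.15 p [ 413.6622 -282.1377  101.7451] rot [-3.1406  0.0008 -2.9989] F [-0.5489  0.0488 -1.2985] g 0.28618484670378086 q [-0.7326 -0.0004 -0.2299  1.3399 -0.     -0.8753]
mm [ -0.2622   1.1377 -37.4451] units [0.0004 0.004  0.1248]
[array([317.73257344, 162.25496065]), array([303.68015509, 162.8050628 ]), array([310.18552705, 158.93468292]), array([311.24201492, 166.21251091]), array([388.31127881, 248.86759118]), array([387.91591434, 232.18375482]), array([396.46024941, 240.61688036]), array([379.76566968, 240.38621185])]
[array([320.16055846, 167.68990346]), array([301.23800303, 168.43339533]), array([310.00114501, 163.1537301 ]), array([311.42433444, 173.13038294]), array([386.26336403, 252.29171809]), array([385.75213106, 230.0222705 ]), array([397.1463993 , 241.26800178]), array([374.8669396 , 240.96004715])]
```

View pics/f12.png

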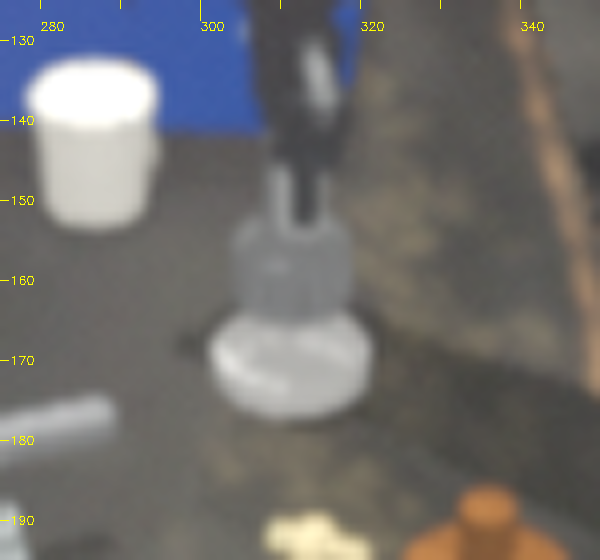

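View pics/f13.png

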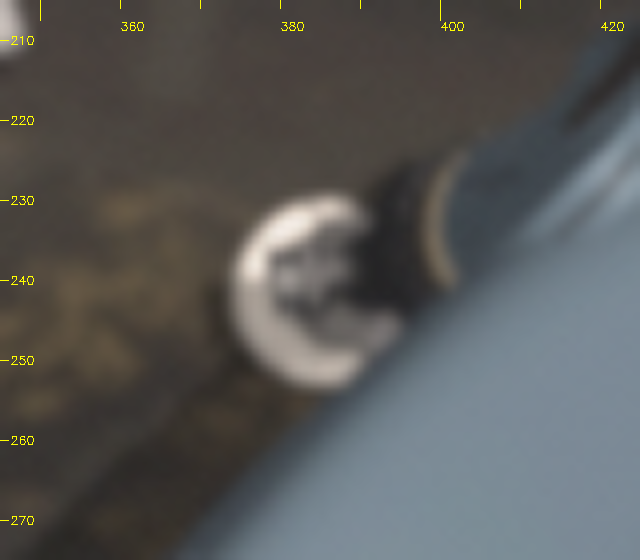

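{"name": "drive_tool", "arguments": {
  "delta_pos": [
    [0,0.003,0.02],
    [0,0,0.03],
    [0,0,0.03],
    [0,0,0.02],
    [0,0,0]
  ],
  "delta_rot": [
    [0,0,0],
    [0,0,0],
    [0,0,0],
    [0,0,0],
    [0,0,0]
  ]
}}

```text
clock: 22.75
eef_pos: [412.1, -279.9, 69.0]
tcp_rot: [3.139, -0.002, -2.999]
contact_force: [-0.6, 0.3, -1.8]
grip_width: 0.287
```

{"name": "drive_tool", "arguments": {
  "delta_pos": [
    [0,0,0],
    [0,0,0],
    [0,0,0],
    [0,0,0],
    [0,0,0]
  ],
  "delta_rot": [
    [0,0,0],
    [0,0,0],
    [0,0,0],
    [0,0,0],
    [0,0,0]
  ]
}}

```text
clock: 23.25
eef_pos: [413.4, -281.1, 71.3]
tcp_rot: [-3.141, 0.0, -2.999]
contact_force: [0.3, 0.7, -1.1]
grip_width: 0.287
```

```bash
python3 g.py 413.4 -281 64.5
python3 - <<'E'
from h import *
crop("side",bot.grab_frame("side"),275,125,75,70,8,"f14.png")
E
```

```text
t 23.25 p [ 413.3597 -281.0654   71.3288] rot [-3.1411  0.0004 -2.9989] F [ 0.299   0.6658 -1.0548] g 0.2873413439835305 q [-0.7314  0.0153 -0.2759  1.279   0.     -0.8741]
mm [ 0.0403  0.0654 -6.8288] units [-0.0002  0.0002  0.0228]
```

View pics/f14.png

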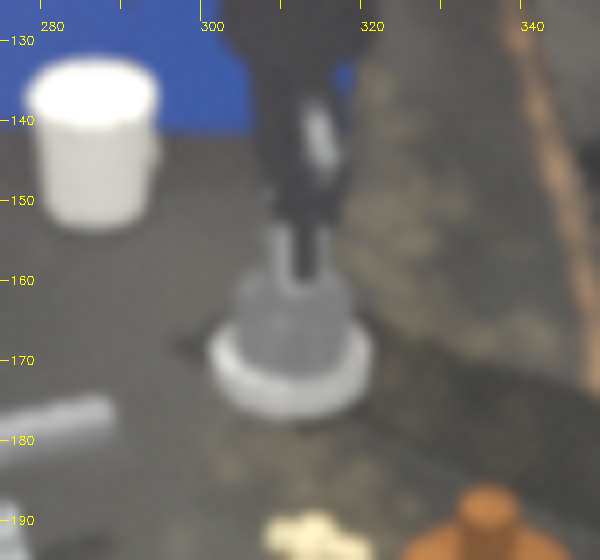

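Centred within the rim; lower the last ~7 mm slowly.

{"name": "drive_tool", "arguments": {
  "delta_pos": [
    [0,0,0.005],
    [0,0,0.005],
    [0,0,0.005],
    [0,0,0.005],
    [0,0,0]
  ],
  "delta_rot": [
    [0,0,0],
    [0,0,0],
    [0,0,0],
    [0,0,0],
    [0,0,0]
  ]
}}

```text
clock: 23.8
eef_pos: [412.9, -280.7, 64.6]
tcp_rot: [3.141, -0.0, -2.999]
contact_force: [-1.0, 0.3, -0.7]
grip_width: 0.289
```

{"name": "drive_tool", "arguments": {
  "delta_pos": [
    [0,0,0.003],
    [0,0,0],
    [0,0,0],
    [0,0,0],
    [0,0,0]
  ],
  "delta_rot": [
    [0,0,0],
    [0,0,0],
    [0,0,0],
    [0,0,0],
    [0,0,0]
  ]
}}

```text
clock: 24.3
eef_pos: [413.3, -281.0, 64.3]
tcp_rot: [-3.141, 0.0, -2.999]
contact_force: [-0.9, 1.1, 1.1]
grip_width: 0.287
```

Contact at the expected height (64.3). Release and rise.

{"name": "drive_tool", "arguments": {
  "delta_pos": [
    [0,0,0.002],
    [0,0,0],
    [0,0,0],
    [0,0,0],
    [0,0,0]
  ],
  "delta_rot": [
    [0,0,0],
    [0,0,0],
    [0,0,0],
    [0,0,0],
    [0,0,0]
  ]
}}

```text
clock: 24.8
eef_pos: [413.3, -280.9, 64.3]
tcp_rot: [-3.141, 0.0, -2.999]
contact_force: [-2.2, 1.4, 5.8]
grip_width: 0.288
```

{"name": "drive_tool", "arguments": {
  "delta_pos": [
    [0,0,0],
    [0,0,0],
    [0,0,0],
    [0,0,0],
    [0,0,0]
  ],
  "delta_rot": [
    [0,0,0],
    [0,0,0],
    [0,0,0],
    [0,0,0],
    [0,0,0]
  ],
  "grip": 0.6
}}

```text
clock: 25.3
eef_pos: [413.1, -280.9, 63.3]
tcp_rot: [3.141, -0.0, -2.999]
contact_force: [-0.4, -0.5, -0.4]
grip_width: 0.603
```

{"name": "drive_tool", "arguments": {
  "delta_pos": [
    [0,0,-0.02],
    [0,0,-0.05],
    [0,0,-0.1],
    [0,0,-0.1],
    [0,0,-0.1]
  ],
  "delta_rot": [
    [0,0,0],
    [0,0,0],
    [0,0,0],
    [0,0,0],
    [0,0,0]
  ]
}}

```text
clock: 25.8
eef_pos: [413.1, -280.8, 176.0]
tcp_rot: [-3.141, 0.0, -2.999]
contact_force: [0.4, 0.1, 0.6]
grip_width: 0.601
```

```bash
python3 g.py
python3 - <<'E'
from h import *
crop("side",bot.grab_frame("side"),235,125,115,110,6,"f15.png")
crop("top",bot.grab_frame("top"),235,160,130,75,6,"f16.png")
E
```

```text
t 25.8 p [ 413.0849 -280.824   175.9918] rot [-3.1414  0.0001 -2.9988] F [0.4348 0.0723 0.5869] g 0.6008370270181881 q [-0.7314 -0.0236 -0.1047  1.4895 -0.     -0.8741]
```

View pics/f15.png

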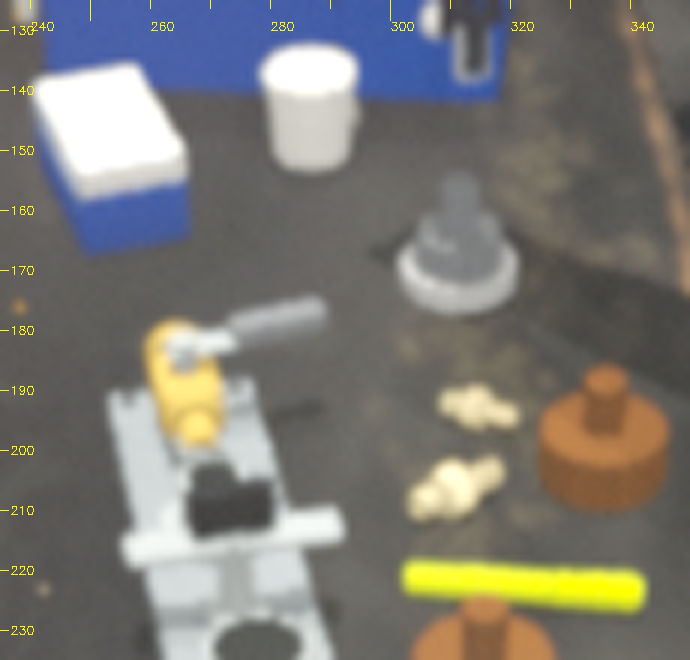

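View pics/f16.png

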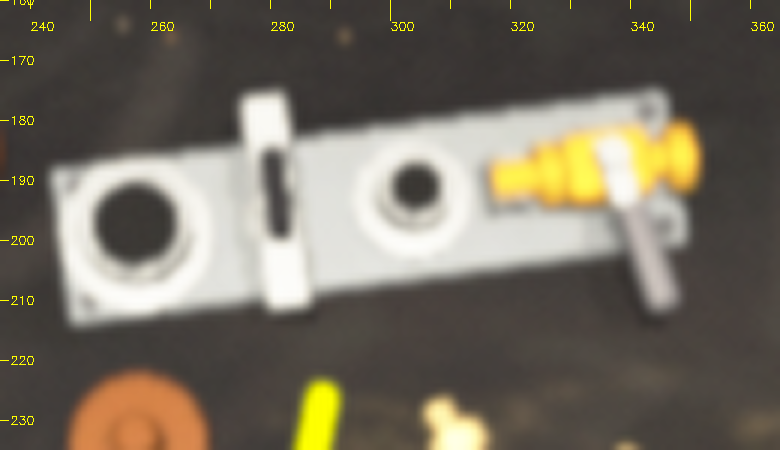

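{"name": "drive_tool", "arguments": {
  "delta_pos": [
    [0,0,0],
    [0,0,0],
    [0,0,0],
    [0,0,0],
    [0,0,0]
  ],
  "delta_rot": [
    [0,0,-0.14],
    [0,0,-0.14],
    [0,0,0],
    [0,0,0],
    [0,0,0]
  ]
}}

```text
clock: 26.4
eef_pos: [413.0, -280.8, 174.2]
tcp_rot: [3.141, -0.0, -2.86]
contact_force: [-0.1, 0.3, -1.2]
grip_width: 0.598
```

```bash
python3 g.py 524.1 -127.3 130 3.42
python3 - <<'E'
from h import *
# sleeve axis points: compare with image; print predicted pixels along the lever for joint angle guesses
S=np.array([593.3,-107.4])
for a in(3.37,3.42,3.46):
    print(a,[proj("top",[*(S+r*np.array([np.cos(a),np.sin(a)])),81]).round(1) for r in(34,96)],[proj("side",[*(S+r*np.array([np.cos(a),np.sin(a)])),76]).round(1) for r in(34,96)])
E
```

```text
t 26.4 p [ 413.022  -280.768   174.1539] rot [ 3.1411 -0.0003 -2.8599] F [-0.1171  0.262  -1.1852] g 0.5980312070063218 q [-0.7314 -0.0227 -0.1075  1.4867  0.     -1.0131]
mm [111.078  153.468  -44.1539] units [-0.4979  0.3884  0.1472]
rotunits [ 0.0011 -0.0007  0.0067]
3.37 [array([339.6, 194.7]), array([344. , 212.8])] [array([274.1, 179.9]), array([290.4, 177.2])]
3.42 [array([340.1, 194.6]), array([345.4, 212.4])] [array([273.9, 179.7]), array([290.1, 176.5])]
3.46 [array([340.5, 194.5]), array([346.5, 212.1])] [array([273.8, 179.5]), array([289.7, 176. ])]
```

{"name": "drive_tool", "arguments": {
  "delta_pos": [
    [-0.05,0.039,0],
    [-0.1,0.078,0],
    [-0.1,0.078,0],
    [-0.1,0.078,0],
    [-0.1,0.078,0]
  ],
  "delta_rot": [
    [0,0,-0.04],
    [0,0,-0.04],
    [0,0,0],
    [0,0,0],
    [0,0,0]
  ]
}}

```text
clock: 26.9
eef_pos: [509.7, -137.9, 174.4]
tcp_rot: [-3.141, 0.0, -2.82]
contact_force: [1.0, -0.2, -0.7]
grip_width: 0.602
```

{"name": "drive_tool", "arguments": {
  "delta_pos": [
    [-0.05,0.035,0.05],
    [0,0,0.05],
    [0,0,0.05],
    [0,0,0],
    [0,0,0]
  ],
  "delta_rot": [
    [0,0,0],
    [0,0,0],
    [0,0,0],
    [0,0,0],
    [0,0,0]
  ]
}}

```text
clock: 27.4
eef_pos: [518.8, -125.1, 128.6]
tcp_rot: [3.141, -0.002, -2.821]
contact_force: [-0.3, -1.0, 0.1]
grip_width: 0.6
```

```bash
python3 g.py 525 -125.5 70 3.46
python3 - <<'E'
from h import *
crop("side",bot.grab_frame("side"),235,125,100,100,6,"f17.png")
E
```

```text
t 27.4 p [ 518.8028 -125.1113  128.6421] rot [ 3.1405 -0.0018 -2.8207] F [-0.3458 -1.0323  0.0582] g 0.5998968057802712 q [-0.3622  0.0775 -0.0957  1.3996 -0.0003 -0.6831]
mm [  6.1972  -0.3887 -58.6421] units [-0.0195 -0.008   0.1954]
rotunits [ 0.0022 -0.0035  0.005 ]
```

View pics/f17.png

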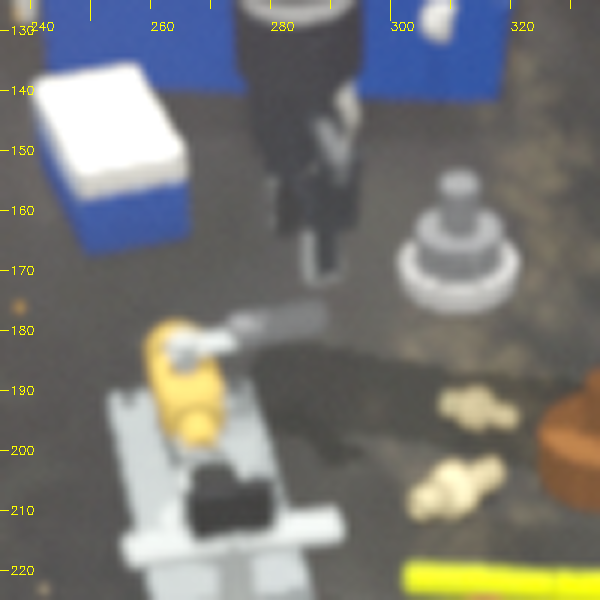

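{"name": "drive_tool", "arguments": {
  "delta_pos": [
    [-0.018,-0.006,0.04],
    [0,0,0.06],
    [0,0,0.06],
    [0,0,0.04],
    [0,0,0]
  ],
  "delta_rot": [
    [0,0,0],
    [0,0,0],
    [0,0,0],
    [0,0,0],
    [0,0,0]
  ]
}}

```text
clock: 27.95
eef_pos: [524.2, -124.1, 67.1]
tcp_rot: [3.139, -0.003, -2.819]
contact_force: [-1.6, -0.3, -1.1]
grip_width: 0.602
```

{"name": "drive_tool", "arguments": {
  "delta_pos": [
    [0,0,0],
    [0,0,0],
    [0,0,0],
    [0,0,0],
    [0,0,0]
  ],
  "delta_rot": [
    [0,0,0],
    [0,0,0],
    [0,0,0],
    [0,0,0],
    [0,0,0]
  ]
}}

```text
clock: 28.45
eef_pos: [526.0, -124.5, 70.1]
tcp_rot: [-3.141, 0.001, -2.819]
contact_force: [-0.4, -0.1, -0.0]
grip_width: 0.601
```

```bash
python3 g.py 525 -125.5 68 3.46
python3 - <<'E'
from h import *
crop("side",bot.grab_frame("side"),235,125,100,100,6,"f18.png")
E
```

```text
t 28.45 p [ 526.012  -124.4687   70.0798] rot [-3.141   0.0008 -2.8188] F [-0.3624 -0.124  -0.028 ] g 0.6009383293087065 q [-0.3564  0.1198 -0.1683  1.2816 -0.     -0.6792]
mm [-1.012  -1.0313 -2.0798] units [ 0.0043 -0.0022  0.0069]
rotunits [-0.0013  0.0016  0.0087]
```

View pics/f18.png

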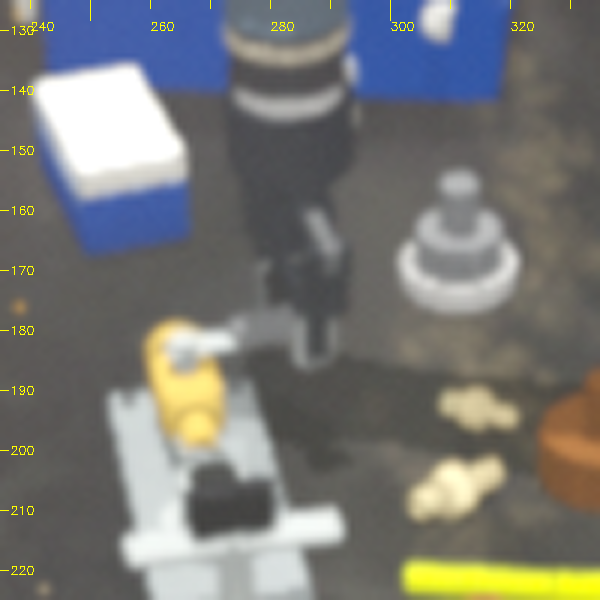

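Straddling the sleeve. Close.

{"name": "drive_tool", "arguments": {
  "delta_pos": [
    [0,0,0],
    [0,0,0],
    [0,0,0],
    [0,0,0],
    [0,0,0]
  ],
  "delta_rot": [
    [0,0,0],
    [0,0,0],
    [0,0,0],
    [0,0,0],
    [0,0,0]
  ],
  "grip": 0,
  "force": 20
}}

```text
clock: 29.0
eef_pos: [525.9, -125.5, 69.9]
tcp_rot: [-3.139, -0.0, -2.82]
contact_force: [-1.2, -5.3, 0.4]
grip_width: 0.215
```

```bash
python3 g.py
python3 - <<'E'
import numpy as np
from h import *
p=bot.observe()['eef_pos'][:2];S=np.array([594,-107]);d=p-S;print(np.hypot(*d),np.arctan2(d[1],d[0])%(2*np.pi))
E
```

```text
t 29.0 p [ 525.9032 -125.548    69.918 ] rot [-3.1392 -0.0002 -2.8201] F [-1.1552 -5.3248  0.3959] g 0.2151012365680368 q [-0.3573  0.1201 -0.1683  1.281  -0.002  -0.6787]
70.57765993559835 3.40751789538638
```

{"name": "drive_tool", "arguments": {
  "delta_pos": [
    [-0.0012,-0.0233,0],
    [-0.0012,-0.0233,0],
    [-0.0012,-0.0233,0],
    [-0.0012,-0.0233,0],
    [-0.0012,-0.0233,0]
  ],
  "delta_rot": [
    [0,0,-0.2],
    [0,0,-0.2],
    [0,0,-0.2],
    [0,0,-0.2],
    [0,0,-0.2]
  ]
}}

```text
clock: 29.5
eef_pos: [542.9, -156.6, 69.9]
tcp_rot: [-3.14, -0.007, -2.317]
contact_force: [-5.5, -9.6, 4.3]
grip_width: 0.215
```

```bash
python3 g.py
python3 - <<'E'
import numpy as np
from h import *
p=bot.observe()['eef_pos'][:2];S=np.array([594,-107]);d=p-S;print(np.hypot(*d),np.arctan2(d[1],d[0])%(2*np.pi))
E
```

```text
t 29.5 p [ 542.8509 -156.5745   69.924 ] rot [-3.1403 -0.0071 -2.3174] F [-5.4834 -9.5814  4.3377] g 0.21500924082425144 q [-0.3956  0.1848 -0.0959  1.2913 -0.0072 -1.2198]
71.23101413174318 3.911359410912744
```

{"name": "drive_tool", "arguments": {
  "delta_pos": [
    [0.003,-0.0233,0],
    [0.001,-0.0233,0],
    [-0.0012,-0.0233,0],
    [-0.0012,-0.0233,0],
    [-0.0012,-0.0233,0]
  ],
  "delta_rot": [
    [0,0,-0.2],
    [0,0,-0.2],
    [0,0,-0.2],
    [0,0,-0.2],
    [0,0,-0.2]
  ]
}}

```text
clock: 30.0
eef_pos: [573.4, -175.9, 70.0]
tcp_rot: [-3.141, -0.008, -1.818]
contact_force: [-2.3, -10.3, 0.6]
grip_width: 0.213
```

```bash
python3 g.py
python3 - <<'E'
import numpy as np
from h import *
p=bot.observe()['eef_pos'][:2];S=np.array([594,-107]);d=p-S;print(np.hypot(*d),np.arctan2(d[1],d[0])%(2*np.pi))
E
```

```text
t 30.0 p [ 573.4002 -175.8516   70.022 ] rot [-3.1406 -0.0084 -1.8179] F [ -2.2918 -10.2741   0.5924] g 0.21312142055304076 q [-0.4052  0.2689  0.0033  1.3029 -0.0081 -1.7289]
71.86716111625304 4.421674454121657
```

{"name": "drive_tool", "arguments": {
  "delta_pos": [
    [0.003,-0.0233,0],
    [0,-0.0233,0],
    [-0.0012,-0.0233,0],
    [-0.0012,-0.0233,0],
    [0,0,0]
  ],
  "delta_rot": [
    [0,0,-0.2],
    [0,0,-0.2],
    [0,0,-0.2],
    [0,0,-0.15],
    [0,0,0]
  ]
}}

```text
clock: 30.5
eef_pos: [603.6, -178.1, 70.1]
tcp_rot: [-3.138, -0.008, -1.444]
contact_force: [3.7, -10.3, -1.5]
grip_width: 0.207
```

```bash
python3 g.py
python3 - <<'E'
import numpy as np
from h import *
p=bot.observe()['eef_pos'][:2];S=np.array([594,-107]);d=p-S;print(np.hypot(*d),np.arctan2(d[1],d[0])%(2*np.pi))
crop("side",bot.grab_frame("side"),235,125,100,100,6,"f19.png")
E
```

```text
t 30.5 p [ 603.5621 -178.1255   70.1378] rot [-3.1381 -0.0076 -1.4442] F [  3.6712 -10.2937  -1.5405] g 0.20732775174436105 q [-0.3911  0.3389  0.09    1.3151 -0.0049 -2.0885]
71.76535494118953 4.84602746385273
```

View pics/f19.png

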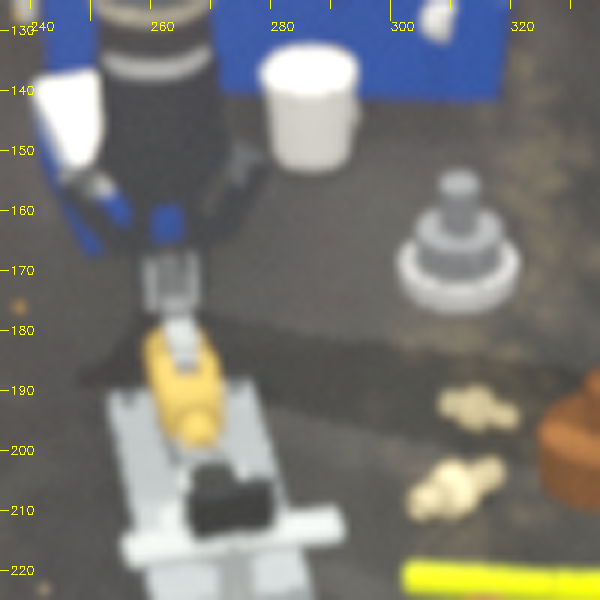

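{"name": "drive_tool", "arguments": {
  "delta_pos": [
    [0,-0.006,0],
    [0,-0.006,0],
    [0,0,0],
    [0,0,0],
    [0,0,0]
  ],
  "delta_rot": [
    [0,0,-0.03],
    [0,0,0],
    [0,0,0],
    [0,0,0],
    [0,0,0]
  ]
}}

```text
clock: 31.05
eef_pos: [605.0, -177.9, 70.1]
tcp_rot: [3.141, -0.008, -1.43]
contact_force: [-0.5, -10.8, 0.7]
grip_width: 0.205
```

```bash
python3 g.py
python3 - <<'E'
import numpy as np
from h import *
p=bot.observe()['eef_pos'][:2];S=np.array([594,-107]);d=p-S;print(np.hypot(*d),np.arctan2(d[1],d[0])%(2*np.pi))
E
```

```text
t 31.05 p [ 604.9792 -177.9478   70.0996] rot [ 3.1412 -0.0079 -1.4301] F [ -0.5086 -10.7846   0.7061] g 0.20456463763123442 q [-0.389   0.3459  0.0988  1.3201 -0.007  -2.1005]
71.79231998526281 4.865921142357542
```

{"name": "drive_tool", "arguments": {
  "delta_pos": [
    [0,-0.005,0],
    [0,-0.005,0],
    [0,0,0],
    [0,0,0],
    [0,0,0]
  ],
  "delta_rot": [
    [0,0,0],
    [0,0,0],
    [0,0,0],
    [0,0,0],
    [0,0,0]
  ]
}}

```text
clock: 31.55
eef_pos: [605.4, -177.9, 70.0]
tcp_rot: [3.136, -0.008, -1.43]
contact_force: [-5.8, -10.5, 3.3]
grip_width: 0.205
```

```bash
python3 g.py
```

```text
t 31.55 p [ 605.3526 -177.8694   70.0012] rot [ 3.1356 -0.0078 -1.4304] F [ -5.8176 -10.4799   3.2631] g 0.20535491921195165 q [-0.3873  0.3522  0.1066  1.3265 -0.0097 -2.0984]
```

{"name": "drive_tool", "arguments": {
  "delta_pos": [
    [0,0,0],
    [0,0,0],
    [0,0,0],
    [0,0,0],
    [0,0,0]
  ],
  "delta_rot": [
    [0,0,0],
    [0,0,0],
    [0,0,0],
    [0,0,0],
    [0,0,0]
  ],
  "grip": 0.6
}}

```text
clock: 32.05
eef_pos: [607.7, -172.7, 69.3]
tcp_rot: [3.142, 0.001, -1.428]
contact_force: [0.7, 0.0, 0.1]
grip_width: 0.599
```

{"name": "drive_tool", "arguments": {
  "delta_pos": [
    [0,0,-0.04],
    [0,0,-0.1],
    [0,0,-0.1],
    [0,0,-0.1],
    [0,0,-0.1]
  ],
  "delta_rot": [
    [0,0,0],
    [0,0,0],
    [0,0,0],
    [0,0,0],
    [0,0,0]
  ]
}}

```text
clock: 32.55
eef_pos: [607.7, -173.2, 204.0]
tcp_rot: [-3.14, -0.0, -1.429]
contact_force: [1.7, 0.1, -0.0]
grip_width: 0.598
```

{"name": "drive_tool", "arguments": {
  "delta_pos": [
    [0.08,0.08,0],
    [0.1,0.1,0],
    [0.1,0.1,0],
    [0.1,0.1,0],
    [0.1,0.1,0]
  ],
  "delta_rot": [
    [0,0,0],
    [0,0,0],
    [0,0,0],
    [0,0,0],
    [0,0,0]
  ]
}}

```text
clock: 33.05
eef_pos: [484.7, -337.4, 202.9]
tcp_rot: [-3.14, -0.001, -1.428]
contact_force: [0.5, 0.0, 0.1]
grip_width: 0.599
```

```bash
python3 g.py
python3 - <<'E'
from h import *
f=bot.grab_frame("top");crop("top",f,195,160,180,105,4,"f20.png")
crop("side",bot.grab_frame("side"),235,145,130,150,4,"f21.png")
E
```

```text
t 33.05 p [ 484.6754 -337.4209  202.898 ] rot [-3.1403 -0.0012 -1.4283] F [0.4677 0.0391 0.0948] g 0.599128514407541 q [-0.7218  0.2125  0.2019  1.5584  0.0002 -2.4351]
```

View pics/f20.png

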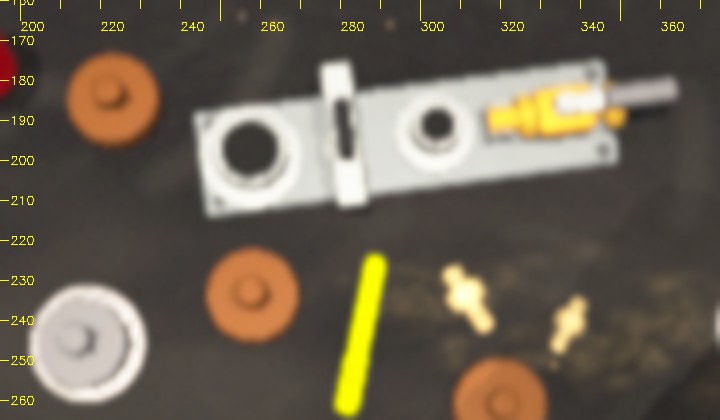

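View pics/f21.png

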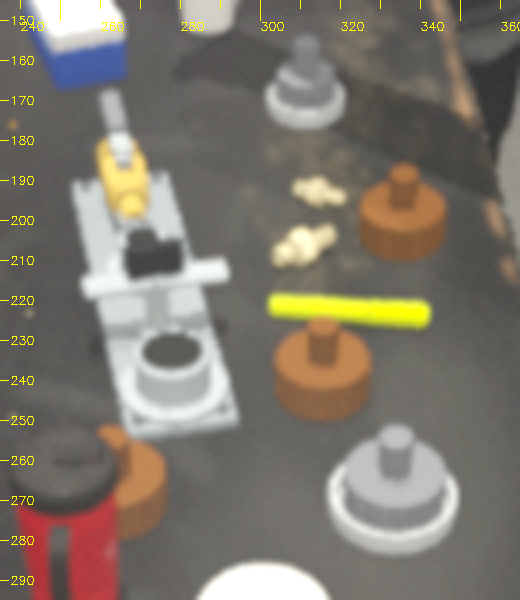

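{"name": "drive_tool", "arguments": {
  "delta_pos": [
    [0,0,0],
    [0,0,0],
    [0,0,0],
    [0,0,0],
    [0,0,0]
  ],
  "delta_rot": [
    [0,0,0],
    [0,0,0],
    [0,0,0],
    [0,0,0],
    [0,0,0]
  ]
}}

```text
clock: 33.65
eef_pos: [486.1, -335.5, 201.5]
tcp_rot: [3.142, 0.0, -1.427]
contact_force: [-0.1, -0.3, 0.1]
grip_width: 0.599
```

```bash
python3 -c "
from rig import bot
print(bot.job_done(), bot.observe()['clock'])"
```

```text
the job is handed in; nothing more can be done
the job is handed in; nothing more can be done
```

I turned the keeper bar across the row, parked the wide cap and then the narrow cap in their own dishes, and swung the valve lever to its stop. I handed the job in at about 34 s of the 72 s allowed.

- **Keeper bar:** I gripped the fin and turned it until the tool was within about 0.01 rad of the expected stop. The last pictures show the bar across the row.
- **Caps:** Both were lowered until I felt light floor contact (about 5–6 N) before release. The last pictures show both knob up inside their rims.
- **Lever:** It pushed back about 6 N at the end of its travel. The last top picture shows it in line with the pipe, to within about 0.01 rad in the image.
- **Forces and surroundings:** The highest tool force I saw in the readouts was about 12 N. The marker, nipples, brown caps and mug looked unmoved in the last pictures. The tubs and the carton are only partly in those crops, and I did not measure them or the others again.
- **Disagreements:** Stand positions from the two cameras and from contact differed by 1–2 mm. The lever's starting angle, by different measurements, ranged over about 0.1 rad. Neither mattered, because the grips centred themselves and the lever was driven to its stop.

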